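# Clamp a lock cylinder in the torque-limited holding fixture

### The job

Set the plain lock cylinder (the one without a thumb knob) flat side down in the slot of the holding fixture, slide it gently up against the length stop and let go of it. Then turn the fixture's torque-limiting knob clockwise until the jaw has gripped the cylinder and the knob's ratchet has clicked over two or three times, no more, and leave it clamped there. Do not press the cylinder hard on the floor of the slot or the stop, and leave the other things on the bench alone.

Things in the scene. Friction and masses are not known exactly. Their poses are not given: they have to be found in the camera images.
- cylinder: plain nickel euro-profile lock cylinder standing on its flat keel, 17 mm wide (x; keel 10 mm), 68 mm long (y, end faces 33 to 34 mm from the origin), barrel top 32 mm high, widest 23 to 25 mm up; a cam in the middle sticks up to 44 mm. 0.22 kg. Origin: middle of its underside. Either end may go to the stop; hold it by the other half
- fixture: flat holding fixture bolted to the bench, base 108 mm (x) by 168 mm (y), top of base at z = 12 mm. Origin: on the bench under the middle of the slot, which runs along x and is open at its -x end. Behind the moving jaw, on the -y side, stands the cam housing with the knob. For x < 0 nothing stands beside the slot
- nest (a point): middle of the slot's floor, 15 mm above the bench; axes as the fixture's. At x = 7 to 35 mm the slot lies between two jaws, tops 44 mm above the bench: fixed jaw on the +y side, face sloping like the keel from y = +5.5 to +8.5 mm; moving jaw on the -y side, starts 3 to 7 mm clear of a cylinder lying against the fixed jaw. Closing, it moves to +y and pushes the cylinder along
- rest: steel rest plate, the floor of the slot, 84 x 15 x 3 mm, its top 15 mm above the bench. Origin: its underside
- end_stop: steel length stop at the +x end of the slot, 46 mm high; a round button 11 mm across points to -x, contact face at the origin's x (fixture x = 36 mm), centre 31 mm above the bench
- fixed_jaw: fixed jaw, steel block 28 mm long (x), 32 mm high. Origin: on the base under the top edge of its gripping face (fixture y = +8.5 mm), which looks to -y and slopes inwards to y = +5.5 mm at its foot; a clamped cylinder therefore lies at fixture y = 0
- knob_grip (a point): point on the knob's vertical axis (fixture x = 21, y = -80 mm) at mid height of its wing, 74 mm above the bench. Black knob with a 36 mm round skirt and a wing to grip: 40 mm long (x), 12 mm thick (y), from 63 to 84 mm above the bench. Clockwise from above closes the jaw, 4 mm a radian, against 0.15 to 0.25 N m; how far until it is tight differs (60 to 130 degrees)
- knob_mark (a point): white line at the foot of the skirt, 18 mm out on the knob's x axis. When the jaw meets the cylinder the torque climbs, within some 25 degrees, to about 0.42 N m; then the ratchet slips: the torque falls to about 0.05 N m at the click and climbs again, every 30 degrees. Let go between clicks, the knob springs back to the last one and the jaw stays tight; turned well backwards it opens the jaw
- turn_cylinder: bystander: brass lock cylinder with a thumb knob, 29 x 96 x 44 mm, standing on its flat. Origin: its underside
- tin: bystander: open round tin of lock pins, 66 mm across, 29 mm high. Origin: its underside
- pin_tweezers: bystander: steel tweezers lying flat, 16 x 122 x 8 mm (long in y). Origin: the underside
- small_loupe: bystander: black eye loupe, 44 mm across, 34 mm high. Origin: its underside
Mind the look-alikes: they are no part of the job. There is more than one size of the cylinder; the one meant has the size given above.

How it is judged:
On the way, in this order (a step that is already met when the one before it is completed fails the run):
1. the cylinder lies in the slot, on its floor and within 3 mm of the length stop, let go (x of cylinder in the frame of fixture between -0.0012 and 0.0045 m and z of cylinder in the frame of fixture between 0.0135 and 0.017 m and y of cylinder in the frame of fixture between -0.009 and 0.003 m and angle between cylinder's own z axis and vertical below 0.15 rad and contact force between the fingers and cylinder below 0.1 N), for 0.2 s.
2. the jaw grips the cylinder and the knob's ratchet has clicked over twice (the knob stands two clicks past where the jaw got tight) (contact force between cylinder and fixed_jaw above 20 N and x of knob_mark in the frame of fixture below 0.0102 m and y of knob_mark in the frame of fixture above -0.082 m), for 0.1 s.
At the end, for the whole second after the job is handed in: The cylinder stands on the slot's floor, straight, within about 3 mm of the length stop, gripped with over 20 N and at rest; the knob stands two or three clicks (60 or 90 degrees, give or take 15) past where the jaw got tight; the other things are within 20 mm of where they were (all of step 2 and x of cylinder in the frame of fixture between -0.0012 and 0.0045 m and z of cylinder in the frame of fixture between 0.0135 and 0.017 m and y of cylinder in the frame of fixture between -0.0025 and 0.0025 m and angle between the y axis of cylinder and the x axis of fixture, either way round below 0.07 rad and angle between cylinder's own z axis and vertical below 0.1 rad and linear speed of cylinder below 0.01 m/s); the robot touches nothing.
It fails at once if the cylinder is pressed against the length stop with more than 45 N (contact force between cylinder and end_stop above 45 N).
It fails at once if the cylinder is pressed down on the floor of the slot with more than 45 N (contact force between cylinder and rest above 45 N).
It fails at once if the ratchet is run on beyond five clicks (contact force between cylinder and fixed_jaw above 20 N and x of knob_mark in the frame of fixture above 0.0302 m).
It fails at once if one of the other things on the bench is shoved by more than 20 mm (distance of any of turn_cylinder, tin, pin_tweezers, small_loupe from where it was at the start of the episode above 0.02 m).
It also fails if it takes over 67 s, if anything falls off the work surface, if the arm or the gripper's body presses on something with over 40 N, if the wrist force passes 120 N, or if a joint passes its speed limit or range.

### The arm

A 6-joint arm with a two-finger parallel gripper is mounted at the origin on a cart in front of the work surface, level with it; the furniture and walls round the work are solid. World frame = base frame: x ahead of the robot, y to its left, z up, the work surface at z = 0. Lengths are in m, angles in rad, forces in N, time in s.
With the tool pointing down it reaches from about 0.375 to 0.975 m from the base axis. Payload 3.8 kg.
Tool frame: the origin (TCP) lies where the fingers leave the gripper's body, on its centre line; the fingertips stand 73 mm ahead of it and the grasp point (between the pads) lies 54 mm ahead of it (nose_length is the distance from the TCP to the fingertips, in m); z points along the fingers, y is the line along which they close (so a half turn about z gives the same grasp; the last joint's range is limited). The gripper opens to 85 mm and grips with 20 to 120 N. Pads are 22 mm wide; open, the fingers measure 114 mm over their backs; the gripper's body (76 mm by 85 mm) begins 54 mm behind the grasp point. The pads swing forward as they close: fully open they stand 13 mm farther back than shut.
Start: joints at [-1.274, 0.264, 1.604, -0, 1.274, -0.037], TCP at [0.221, -0.638, 0.304] pointing down, gripper open.
Joint ranges: [-2.63, 2.63], [-0.94, 2.18], [0.31, 2.57], [-1.31, 4.45], [0, 2.66], [-2.55, 2.55]. Speed limits (rad/s): [2.57, 2.57, 3.14, 3.14, 3.14, 3.14].

### API

Orientations are given as a rotation vector (axis times angle).
In Python, from workcell import read_state, read_camera, calibration, finish_job, look_for, cut_out, tip_of, nose_length gives the robot as it stands.
- The arm moves only by the tool step_arm, never from a script. Its argument "targets" is a list of rows, each a list of 3 entries, a list of its own where there are three numbers: the turn, a rotation vector about the tool's x, y, z in rad, then the shift along the tool's x, y, z in mm, then the finger opening in mm, from 0 to 85.4. In form: [[[ax, ay, az], [x, y, z], grip], ...]. A call has 1 to 5 rows; each row shifts and turns the commanded pose from where the row before left it, along the tool's axes as they then stand; what a row does not reach is not made up. A row lasts 1/12 s, in which the tool goes at most 41.7 mm and 7.16 degrees, less where a joint would pass 70% of its speed; a pose out of reach is approached as far as the arm can. A call with a gripper value outside its range is refused whole. The fingers move at their own pace and stop on an object; "grip_force" is the grip in N (left out, the last holds). Time passes only in rows, so rows that do not move let the fingers close. It gives the time, the measured TCP pose, the force, the opening and the grip force at its end, in the units of the state.
- read_state(): the state, without advancing time (a new reading comes with each control period).
- read_camera(name): name is "side" or "top"; returns the picture (480x640x3 uint8, red, green, blue); there is no depth.
- calibration(name): a dict with "camera_matrix" (3x3 intrinsics, pixels), "R" (3x3) and "t" (3): a world point X has camera coordinates R X + t. Camera axes: x right, y down, z forward; pixel columns grow to the right and rows downward; lengths in m; the calibration is good to about 2 mm. A picture is of the moment at which its call begins. calibration takes no time and is no camera call.
- finish_job(): hands the job in; it is judged then, once.
Trained networks look in the newest picture that a camera, given by its name, has taken for a name from the list of things; names that differ only in an ending like _2 or _b are one class to them, and where a whole thing is asked for, a point or a joint stands for the part that bears it (a point fixed in the world has none). Each returns a list of dicts, best first, with "score" (0 to 1); they miss things now and then, are a little off and sometimes report something else, mostly with a low value. They report only what shows in the picture. A call takes as long as a camera call. They do not tell look-alikes from the thing itself.
- look_for(camera, query): "extent" ([left, top, right, bottom] in pixels, round what is visible of it).
- cut_out(camera, query): "region" (480x640 bool, what is visible of it) and "extent" ([left, top, right, bottom] in pixels, round what is visible of it).
- tip_of(camera, query): "at" ([row, column] in pixels: a listed point, or the origin of a listed thing).
The state is a dict: "time": time; "q": joint angles; "joint_vel": joint speeds; "joint_torque": joint torques, N m; "tool_pos": TCP position; "tcp_rot": TCP orientation; "wrist_force": force on the tool from outside, world axes, zero at the start; "torque": the same for the moment, N m; "width": opening from 0.0 (shut) to 1.0 (fully open); "grip_force": force on a finger pad.
Only numpy, scipy, OpenCV 4.12 (cv2) and the standard library are available. Lean on these libraries where they do the work, as an engineer would, in place of code of your own. Each camera call takes 0.05 s, during which the arm holds its last target. There are 200 camera calls.

## Working session

There is one attempt and no reset: what is moved stays moved. The work goes in short steps, Python scripts to look and compute and a tool call to move; the robot and the scene stay as the last step left them, time stands still between calls to the robot, and variables do not carry over. Pictures are saved under pics/ and viewed, at most 10 in all, crops included, and the job is handed in when it is done.

Besides the shell and the picture viewer there is one more tool, called after "Request:" by a JSON object that holds its "op" and its "data". step_arm: Moves the arm, as the interface text tells. Its arguments: {"type":"object","properties":{"targets":{"type":"array","items":{"type":"array"}},"grip_force":{"type":"number"}},"required":["targets"]}

```bash
mkdir -p pics; cat > h.py <<'E'
import numpy as np, cv2
from workcell import *
from scipy.spatial.transform import Rotation as Ro
def P(c):
    k=calibration(c); return np.array(k["camera_matrix"]),np.array(k["R"]),np.array(k["t"])
def proj(c,X):
    K,R,t=P(c); p=K@(R@np.array(X)+t); return p[:2]/p[2]
def ray(c,u,v):
    K,R,t=P(c); d=R.T@np.linalg.solve(K,[u,v,1.]); return -R.T@t,d/np.linalg.norm(d)
def onz(c,u,v,z):
    o,d=ray(c,u,v); return o+d*(z-o[2])/d[2]
def tri(obs):
    A=0;b=0
    for c,u,v in obs:
        o,d=ray(c,u,v); M=np.eye(3)-np.outer(d,d); A=A+M; b=b+M@o
    X=np.linalg.solve(A,b); return X,[np.round(proj(c,X)-[u,v],1) for c,u,v in obs]
def save(c,name,box=None,s=1):
    im=read_camera(c)[:,:,::-1]
    if box: im=im[box[1]:box[3],box[0]:box[2]]
    cv2.imwrite("pics/"+name,cv2.resize(im,None,fx=s,fy=s,interpolation=cv2.INTER_CUBIC))
E
python3 - <<'E'
from h import *
save("top","t0.png");save("side","s0.png")
for c in("top","side"):
    K,R,t=P(c);print(c,np.round(-R.T@t,3),np.round(R,2).tolist(),K[0,0])
    for q in("cylinder","turn_cylinder","fixture","tin","pin_tweezers","small_loupe","end_stop","fixed_jaw"):
        print(q,[(round(d["score"],2),np.round(d["extent"]).tolist()) for d in look_for(c,q)[:4]])
    for q in("cylinder","nest","knob_grip","knob_mark","end_stop","fixed_jaw","fixture","rest"):
        print(q,[(round(d["score"],2),np.round(d["at"],1).tolist()) for d in tip_of(c,q)[:4]])
print(read_state())
E
```

```text
top [0.455 0.078 1.319] [[0.02, -1.0, -0.01], [-1.0, -0.02, -0.07], [0.07, 0.01, -1.0]] 583.9329396919146
cylinder [(0.72, [222.0, 224.0, 248.0, 240.0])]
turn_cylinder [(0.72, [223.0, 274.0, 269.0, 282.0])]
fixture [(0.69, [333.0, 210.0, 413.0, 273.0])]
tin [(0.65, [312.0, 171.0, 339.0, 204.0])]
pin_tweezers [(0.61, [354.0, 212.0, 371.0, 226.0])]
small_loupe [(0.82, [416.0, 301.0, 437.0, 319.0])]
end_stop [(0.68, [359.0, 214.0, 367.0, 223.0])]
fixed_jaw [(0.7, [345.0, 221.0, 357.0, 236.0])]
cylinder [(0.56, [291.3, 299.9]), (0.46, [230.1, 237.5])]
nest [(0.78, [237.0, 355.7])]
knob_grip [(0.73, [235.1, 397.9])]
knob_mark [(0.74, [232.9, 406.5]), (0.51, [230.7, 357.5]), (0.49, [240.1, 357.4]), (0.25, [282.2, 245.1])]
end_stop [(0.64, [225.2, 358.6])]
fixed_jaw []
fixture [(0.7, [241.6, 355.5])]
rest [(0.6, [239.0, 354.0]), (0.19, [189.3, 328.1])]
side [0.227 0.692 0.549] [[-0.88, -0.48, 0.0], [-0.27, 0.48, -0.83], [0.4, -0.73, -0.55]] 490.09956003019465
cylinder [(0.76, [229.0, 326.0, 255.0, 375.0]), (0.65, [348.0, 313.0, 384.0, 332.0])]
turn_cylinder [(0.86, [292.0, 334.0, 334.0, 393
[... 632 characters left out ...]
(0.38, [266.4, 338.2])]
{'time': 1.7, 'q': array([-1.27392961e+00,  2.63907277e-01,  1.60401436e+00, -1.46437577e-05,
        1.27373405e+00, -3.69104062e-02]), 'joint_vel': array([-0.00123214, -0.00012222, -0.00013823, -0.00132255, -0.00090538,
        0.00043725]), 'joint_torque': array([-1.47126520e-03, -5.15047181e+01, -3.67708683e+01, -1.75969749e-04,
        1.17575564e-03,  3.35023849e-06]), 'tool_pos': array([ 0.22112155, -0.63773278,  0.30386704]), 'tcp_rot': array([-3.09788365e+00, -5.21862056e-01,  3.46418389e-05]), 'wrist_force': array([-0.30958721,  0.61147667,  0.1580562 ]), 'torque': array([-0.04330498,  0.03269662,  0.00839906]), 'grip_force': 0.0, 'width': 1.004283187470633}
```

View pictures.

View pics/t0.png

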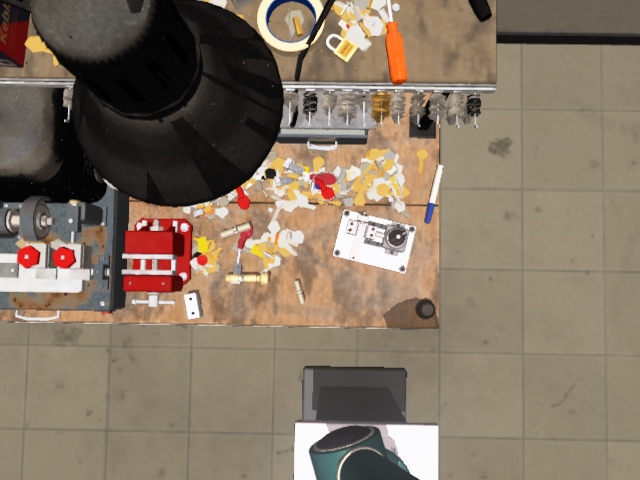

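View pics/s0.png

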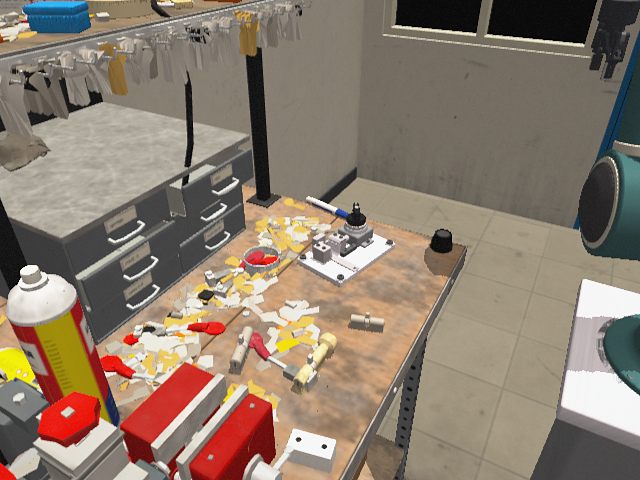

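```bash
python3 - <<'E'
from h import *
a=read_camera("top")[:,:,::-1];b=read_camera("side")[:,:,::-1]
f=lambda im,x,y,w,h,s:cv2.resize(im[y:y+h,x:x+w],(400,300),interpolation=cv2.INTER_CUBIC)
cv2.imwrite("pics/c1.png",np.vstack([np.hstack([f(a,215,215,100,75+20,4),f(a,325,200,100,75,4)]),np.hstack([f(b,220,300,180,135,2),f(b,290,195,110,82,4)])]))
for c in("top","side"):
    for q in("cylinder","turn_cylinder","fixture"):
        for d in cut_out(c,q)[:3]:
            m=d["region"].astype(np.uint8); 
            r=cv2.minAreaRect(cv2.findNonZero(m)); box=cv2.boxPoints(r)
            print(c,q,round(d["score"],2),d["extent"],m.sum(),np.round(r[0],1),np.round(r[1],1),round(r[2],1))
            z=.016 if q!="fixture" else .012
            w=np.array([onz(c,*p,z)[:2] for p in box]); print("  ",np.round(w*1000).tolist())
X={}
for q,t,s in(("nest",(355.7,237),(335.5,257)),("knob_grip",(397.9,235.1),(358.1,212.7)),("end_stop",(358.6,225.2),(323.9,255.1)),("fixture",(355.5,241.6),(336.5,269.7)),("cylA",(237.5,230.1),(244.3,356.1)),("cylB",(299.9,291.3),(366.1,330.5))):
    print(q,tri([("top",*t),("side",*s)]))
E
```

```text
top cylinder 0.59 [221.1, 221.2, 250.0, 239.7] 227 [234.7 230.5] [ 7.6 31.3] 71.6
   [[569.0, 337.0], [592.0, 271.0], [576.0, 265.0], [553.0, 331.0]]
top cylinder 0.4 [295.8, 283.5, 306.4, 304.1] 122 [298.9 292.7] [22.8  5.6] 74.7
   [[458.0, 167.0], [462.0, 155.0], [413.0, 141.0], [410.0, 153.0]]
top turn_cylinder 0.59 [223.4, 275.0, 268.4, 281.8] 295 [247. 278.] [10. 42.] 90.0
   [[477.0, 318.0], [478.0, 224.0], [456.0, 223.0], [454.0, 317.0]]
top fixture 0.69 [331.7, 209.2, 414.2, 271.8] 3576 [373.7 241.2] [75.8 48.3] 13.8
   [[520.0, 84.0], [626.0, 59.0], [588.0, -106.0], [482.0, -81.0]]
top fixture 0.47 [388.0, 229.6, 406.3, 246.4] 250 [397. 238.] [16. 18.] 90.0
   [[579.0, -43.0], [580.0, -83.0], [544.0, -84.0], [543.0, -43.0]]
side cylinder 0.82 [347.7, 310.4, 383.8, 330.3] 483 [367.  321.2] [33.5 18.3] 10.8
   [[457.0, 180.0], [470.0, 140.0], [418.0, 128.0], [407.0, 168.0]]
side cylinder 0.65 [233.2, 325.3, 254.3, 376.8] 585 [241.2 349.7] [15.3 48.3] 14.0
   [[566.0, 342.0], [608.0, 258.0], [583.0, 253.0], [544.0, 337.0]]
side turn_cylinder 0.92 [292.9, 331.8, 338.5, 393.5] 927 [312.9 362. ] [18.  67.8] 34.8
   [[482.0, 322.0], [487.0, 202.0], [457.0, 211.0], [456.0, 327.0]]
side fixture 0.93 [298.2, 203.3, 392.6, 287.2] 3855 [343.5 250.1] [59.9 86.3] 49.8
   [[640.0, 55.0], [624.0, -204.0], [479.0, -73.0], [514.0, 136.0]]
nest (array([0.56041757, 0.02885959, 0.01923947]), [array([0.3, 0.6]), array([-0.8, -0.1])])
knob_grip (array([ 0.56033225, -0.06024371,  0.06912953]), [array([0.5, 1.4]), array([-1.6, -0.2])])
end_stop (array([0.58813517, 0.02243208, 0.00999699]), [array([0.2, 0.5]), array([-0.7, -0.1])])
fixture (array([ 0.55456053,  0.02921404, -0.00820385]), [array([-0.2, -0.4]), array([0.6, 0.1])])
cylA (array([5.73758906e-01, 2.96635074e-01, 2.79023757e-04]), [array([0.3, 0.4]), array([-0.8, -0.1])])
cylB (array([ 0.43854307,  0.15302998, -0.0056045 ]), [array([0., 0.]), array([-0., -0.])])
```

View pics/c1.png

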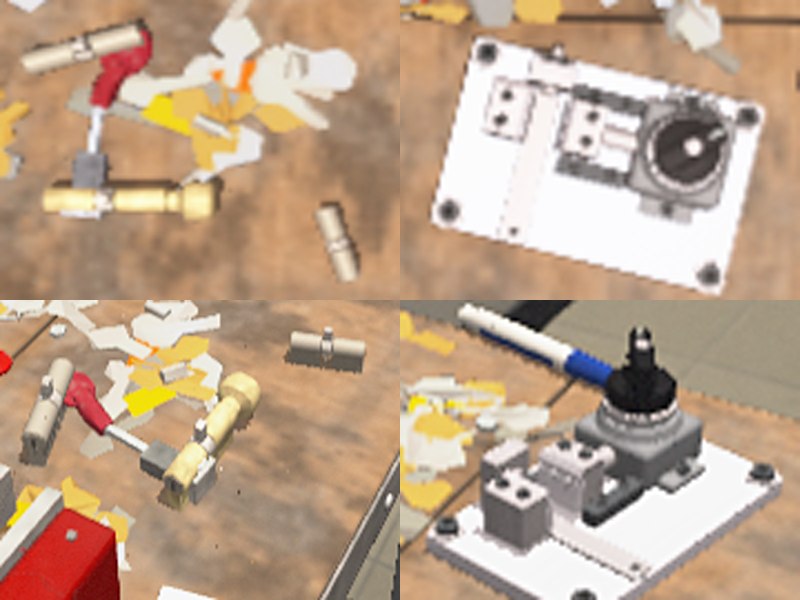

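The two cylinders that could be meant are A, top (236,230) / side (242,350), and B, top (299,292) / side (366,321). A measures about 70 mm and B about 50 mm. A is plain nickel, and the enlarged crop shows it is clearly the longer one, so A is the right one. The brass one at top (247,279) with the knob is the bystander. The fixture lies at top (374,241), with its slot opening towards the robot and the knob at top (398,236).

```bash
cat >> h.py <<'E'
def plan(tgt,yaw_y,n=None):
    """shift/turn from the measured pose to TCP tgt with the closing line at world yaw_y (deg)"""
    s=read_state(); R=Ro.from_rotvec(s["tcp_rot"]); y=R.as_matrix()[:,1]; a=np.degrees(np.arctan2(y[1],y[0]))
    da=(yaw_y-a+180)%360-180; d=np.array(tgt)-s["tool_pos"]
    n=n or int(np.ceil(max(np.linalg.norm(d)/.0405,abs(da)/7.05)))
    rows=[]
    for i in range(n):
        r=(R.inv().apply(d/n)*1000).round(1); w=-np.radians(da)/n
        rows.append([[0,0,round(w,4)],r.tolist(),0]); R=R*Ro.from_rotvec([0,0,w])
    print("t",round(s["time"],2),"yaw_y",round(a,1),"da",round(da,1),"d",d.round(4),n)
    for i in range(0,n,5): print([r[:2] for r in rows[i:i+5]])
E
python3 - <<'E'
from h import *
print(nose_length() if callable(nose_length) else nose_length)
plan([.567,.317,.16],19.4)
# fit base edges in top view
im=read_camera("top"); m=(im.min(2)>200).astype(np.uint8); m[:, :325]=0;m[:,425:]=0;m[:200]=0;m[285:]=0
c=max(cv2.findContours(cv2.morphologyEx(m,cv2.MORPH_OPEN,np.ones((3,3))),0,1)[0],key=cv2.contourArea)
r=cv2.minAreaRect(c);b=cv2.boxPoints(r);print(b.round(1).tolist())
w=np.array([onz("top",*p,.012)[:2] for p in b]);print((w*1000).round(1).tolist(),[np.linalg.norm(w[i]-w[i-1]).round(4) for i in range(4)])
for q in("knob_mark","knob_grip"):
  print(q,[onz("top",*d["at"][::-1],z).round(4).tolist() for d in tip_of("top",q)[:1] for z in(.05,.074)])
E
```

```text
0.0726
t 2.1 yaw_y -70.9 da 90.3 d [ 0.3459  0.9547 -0.1439] 26
[[[0, 0, np.float64(-0.0606)], [24.6, -30.3, 5.5]], [[0, 0, np.float64(-0.0606)], [26.4, -28.8, 5.5]], [[0, 0, np.float64(-0.0606)], [28.1, -27.1, 5.5]], [[0, 0, np.float64(-0.0606)], [29.7, -25.4, 5.5]], [[0, 0, np.float64(-0.0606)], [31.2, -23.5, 5.5]]]
[[[0, 0, np.float64(-0.0606)], [32.5, -21.6, 5.5]], [[0, 0, np.float64(-0.0606)], [33.8, -19.6, 5.5]], [[0, 0, np.float64(-0.0606)], [34.9, -17.5, 5.5]], [[0, 0, np.float64(-0.0606)], [35.9, -15.4, 5.5]], [[0, 0, np.float64(-0.0606)], [36.8, -13.2, 5.5]]]
[[[0, 0, np.float64(-0.0606)], [37.5, -10.9, 5.5]], [[0, 0, np.float64(-0.0606)], [38.1, -8.6, 5.5]], [[0, 0, np.float64(-0.0606)], [38.5, -6.3, 5.5]], [[0, 0, np.float64(-0.0606)], [38.9, -4.0, 5.5]], [[0, 0, np.float64(-0.0606)], [39.0, -1.6, 5.5]]]
[[[0, 0, np.float64(-0.0606)], [39.0, 0.8, 5.5]], [[0, 0, np.float64(-0.0606)], [38.9, 3.1, 5.5]], [[0, 0, np.float64(-0.0606)], [38.7, 5.5, 5.5]], [[0, 0, np.float64(-0.0606)], [38.3, 7.8, 5.5]], [[0, 0, np.float64(-0.0606)], [37.7, 10.1, 5.5]]]
[[[0, 0, np.float64(-0.0606)], [37.0, 12.4, 5.5]], [[0, 0, np.float64(-0.0606)], [36.2, 14.6, 5.5]], [[0, 0, np.float64(-0.0606)], [35.3, 16.8, 5.5]], [[0, 0, np.float64(-0.0606)], [34.2, 18.9, 5.5]], [[0, 0, np.float64(-0.0606)], [33.0, 20.9, 5.5]]]
[[[0, 0, np.float64(-0.0606)], [31.7, 22.9, 5.5]]]
[[332.0, 255.0], [343.6000061035156, 208.39999389648438], [416.1000061035156, 226.5], [404.5, 273.1000061035156]]
[[521.1, 81.7], [626.5, 57.2], [588.2, -106.0], [483.3, -80.7]] [np.float64(0.1668), np.float64(0.1083), np.float64(0.1676), np.float64(0.1079)]
knob_mark [[0.5697, -0.0746, 0.05], [0.5675, -0.0717, 0.074]]
knob_grip [[0.5659, -0.0566, 0.05], [0.5638, -0.054, 0.074]]
```

Request:
{"op": "step_arm", "data": {"targets": [[[0, 0, -0.06], [24.6, -30.3, 5.5], 40], [[0, 0, -0.06], [26.4, -28.8, 5.5], 36], [[0, 0, -0.06], [28.1, -27.1, 5.5], 36], [[0, 0, -0.06], [29.7, -25.4, 5.5], 36], [[0, 0, -0.06], [31.2, -23.5, 5.5], 36]]}}

```text
time: 2.67
tool_pos: [0.2882, -0.4527, 0.2761]
tcp_rot: [2.984, 0.982, 0.0]
wrist_force: [1.1, -0.5, 0.3]
width: 0.422
grip_force: 0.0
```

Request:
{"op": "step_arm", "data": {"targets": [[[0, 0, -0.06], [32.5, -21.6, 5.5], 36], [[0, 0, -0.06], [33.8, -19.6, 5.5], 36], [[0, 0, -0.06], [34.9, -17.5, 5.5], 36], [[0, 0, -0.06], [35.9, -15.4, 5.5], 36], [[0, 0, -0.06], [36.8, -13.2, 5.5], 36]]}}

```text
time: 3.08
tool_pos: [0.3555, -0.2692, 0.249]
tcp_rot: [2.803, 1.417, 0.001]
wrist_force: [0.5, -0.1, -0.3]
width: 0.422
grip_force: 0.0
```

Request:
{"op": "step_arm", "data": {"targets": [[[0, 0, -0.06], [37.5, -10.9, 5.5], 36], [[0, 0, -0.06], [38.1, -8.6, 5.5], 36], [[0, 0, -0.06], [38.5, -6.3, 5.5], 36], [[0, 0, -0.06], [38.9, -4.0, 5.5], 36], [[0, 0, -0.06], [39.0, -1.6, 5.5], 36]]}}

```text
time: 3.5
tool_pos: [0.4235, -0.086, 0.2217]
tcp_rot: [2.559, 1.82, 0.001]
wrist_force: [0.7, -0.8, -1.1]
width: 0.421
grip_force: 0.0
```

Request:
{"op": "step_arm", "data": {"targets": [[[0, 0, -0.06], [39.0, 0.8, 5.5], 36], [[0, 0, -0.06], [38.9, 3.1, 5.5], 36], [[0, 0, -0.06], [38.7, 5.5, 5.5], 36], [[0, 0, -0.06], [38.3, 7.8, 5.5], 36], [[0, 0, -0.06], [37.7, 10.1, 5.5], 36]]}}

```text
time: 3.92
tool_pos: [0.4919, 0.0972, 0.194]
tcp_rot: [2.258, 2.183, 0.001]
wrist_force: [1.1, -0.1, 0.7]
width: 0.419
grip_force: 0.0
```

Request:
{"op": "step_arm", "data": {"targets": [[[0, 0, -0.06], [37.0, 12.4, 5.5], 36], [[0, 0, -0.06], [36.2, 14.6, 5.5], 36], [[0, 0, -0.06], [35.3, 16.8, 5.5], 36], [[0, 0, -0.06], [34.2, 18.9, 5.5], 36], [[0, 0, 0], [0, 0, 0], 36]]}}

```text
time: 4.33
tool_pos: [0.5485, 0.247, 0.1712]
tcp_rot: [-1.977, -2.441, -0.006]
wrist_force: [0.5, 0.8, 0.3]
width: 0.421
grip_force: 0.0
```

```bash
cat >> h.py <<'E'
from scipy.optimize import minimize
def model(x,y,yaw,z=0):
    a=np.linspace(0,2*np.pi,16); pts=[]
    for l in(-.0335,.0335):
        pts+=[(8.5e-3*np.cos(t),l,.0235+8.5e-3*np.sin(t)) for t in a]+[(s*.005,l,0.) for s in(-1,1)]
    p=np.array(pts); cam=np.array([(sx*.004,sy*.004,.043) for sx in(-1,1) for sy in(-1,1)]+[(sx*.004,sy*.004,.03) for sx in(-1,1) for sy in(-1,1)])
    Rz=Ro.from_euler("z",yaw).as_matrix(); f=lambda q:q@Rz.T+[x,y,z]
    return f(p),f(cam)
def sil(c,X,s=4):
    im=np.zeros((480*s,640*s),np.uint8)
    for part in X:
        uv=np.array([proj(c,p) for p in part])
        cv2.fillConvexPoly(im,cv2.convexHull(((uv+.5)*s).round().astype(np.int32)),1)
    return cv2.resize(im.astype(np.float32),(640,480),interpolation=cv2.INTER_AREA)
def fitcyl(masks,x0,z=0):
    def cost(v):
        e=0
        for c,m in masks:
            b=sil(c,model(v[0]/1e3,v[1]/1e3,np.radians(v[2]),z)); e+=1-np.minimum(b,m).sum()/np.maximum(b,m).sum()
        return e
    r=minimize(cost,x0,method="Nelder-Mead",options=dict(initial_simplex=np.array([x0]+[list(np.add(x0,d)) for d in([6,0,0],[0,6,0],[0,0,6])]),maxiter=70,xatol=.1))
    return r.x.round(1),round(r.fun,3)
E
python3 - <<'E'
from h import *
M=[]
for c in("top","side"):
    im=read_camera(c); 
    ds=[d for d in cut_out(c,"cylinder") if (d["extent"][0]<255 and d["extent"][2]<262)]
    print(c,[(d["extent"],round(d["score"],2),d["region"].sum()) for d in ds])
    if ds: M.append((c,ds[0]["region"].astype(np.float32)))
    if c=="top": cv2.imwrite("pics/t1.png",cv2.resize(im[180:300,190:350,::-1],None,fx=5,fy=5)) 
for k in (M,)+tuple([m] for m in M): print([c for c,_ in k],fitcyl(k,[573,299,19.4]))
E
```

```text
top []
side [([233.5, 326.9, 253.3, 376.2], 0.91, np.int64(557))]
['side'] (array([574.5, 297.9,  23.7]), np.float64(0.135))Traceback (most recent call last):
  File "<stdin>", line 9, in <module>
  File "h.py", line 52, in fitcyl
    r=minimize(cost,x0,method="Nelder-Mead",options=dict(initial_simplex=np.array([x0]+[list(np.add(x0,d)) for d in([6,0,0],[0,6,0],[0,0,6])]),maxiter=70,xatol=.1))
    res = _minimize_neldermead(fun, x0, args, callback, bounds=bounds,
                               **options)
    fxr = func(xr)
    fx = function(np.copy(x), *(wrapper_args + args))
  File "h.py", line 50, in cost
    b=sil(c,model(v[0]/1e3,v[1]/1e3,np.radians(v[2]),z)); e+=1-np.minimum(b,m).sum()/np.maximum(b,m).sum()
  File "h.py", line 43, in sil
    uv=np.array([proj(c,p) for p in part])
                 ~~~~^^^^^
  File "h.py", line 7, in proj
    K,R,t=P(c); p=K@(R@np.array(X)+t); return p[:2]/p[2]
          ~^^^
  File "h.py", line 5, in P
    k=calibration(c); return np.array(k["camera_matrix"]),np.array(k["R"]),np.array(k["t"])
ValueError: time passes only in moves, steps and waits
```

```bash
sed -i 's/^def P(c):/import functools\n@functools.lru_cache\ndef P(c):/' h.py; python3 - <<'E'
from h import *
plan([.5675,.3155,.079],20.5)
E
```

```text
t 4.53 yaw_y 11.6 da 8.9 d [ 0.0213  0.0749 -0.0927] 3
[[[0, 0, np.float64(-0.0517)], [23.0, 12.0, 30.9]], [[0, 0, np.float64(-0.0517)], [22.4, 13.2, 30.9]], [[0, 0, np.float64(-0.0517)], [21.7, 14.3, 30.9]]]
```

View pics/t1.png

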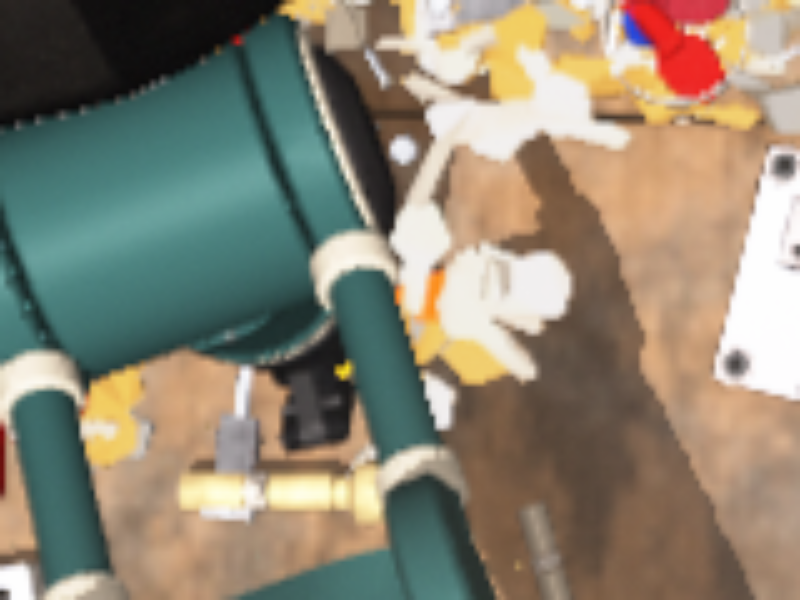

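The forearm hides A in the top view, with the teal wrist at crop (170,200), and the lamp's rim lies above it. So I move over A, then descend.

Request:
{"op": "step_arm", "data": {"targets": [[[0, 0, -0.05], [23, 12, 10], 36], [[0, 0, -0.05], [22.5, 13, 10], 36], [[0, 0, -0.055], [21.5, 14.5, 10], 36], [[0, 0, 0], [0, 0, 15], 36], [[0, 0, 0], [0, 0, 0], 36]]}}

```text
time: 4.95
tool_pos: [0.5667, 0.3147, 0.1245]
tcp_rot: [-1.79, -2.579, 0.006]
wrist_force: [-0.0, -1.1, -1.4]
width: 0.423
grip_force: 0.0
```

```bash
python3 - <<'E'
from h import *
plan([.5675,.3155,.079],20.5)
save("side","s2.png",[200,270,300,400],4.5)
E
```

```text
t 4.95 yaw_y 20.5 da 0.0 d [ 0.0008  0.0008 -0.0455] 2
[[[0, 0, np.float64(-0.0003)], [0.3, 0.6, 22.7]], [[0, 0, np.float64(-0.0003)], [0.3, 0.6, 22.7]]]
```

View pics/s2.png

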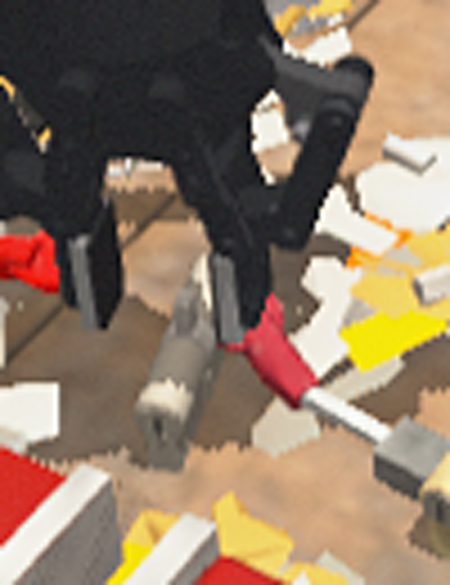

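The fingers stand either side of the near half of the cylinder at crop (165,380), and the red handle at crop (275,350) stays clear.

Request:
{"op": "step_arm", "data": {"targets": [[[0, 0, 0], [0, 0.5, 20], 36], [[0, 0, 0], [0.5, 0.5, 20], 36], [[0, 0, 0], [0, 0, 5.5], 36], [[0, 0, 0], [0, 0, 0], 10], [[0, 0, 0], [0, 0, 0], 10]], "grip_force": 35}}

```text
time: 5.42
tool_pos: [0.5689, 0.3158, 0.0821]
tcp_rot: [-1.792, -2.58, 0.001]
wrist_force: [0.5, 0.6, -2.4]
width: 0.186
grip_force: 34.8
```

Request:
{"op": "step_arm", "data": {"targets": [[[0, 0, 0], [0, 0, 0], 10], [[0, 0, 0], [0, 0, 0], 10], [[0, 0, 0], [0, 0, 0], 10], [[0, 0, 0], [0, 0, -10], 10], [[0, 0, 0], [0, 0, 0], 10]]}}

```text
time: 5.83
tool_pos: [0.5699, 0.3175, 0.0936]
tcp_rot: [1.789, 2.58, 0.004]
wrist_force: [0.9, 0.6, -1.8]
width: 0.182
grip_force: 34.8
```

```bash
python3 - <<'E'
from h import *
s=read_state();R=Ro.from_rotvec(s["tcp_rot"]).as_matrix();print(s["tool_pos"],R[:,2],s["width"]*85.4,s["grip_force"],s["wrist_force"],nose_length() if callable(nose_length) else nose_length)
plan([.50,.16,.17],48)
E
```

```text
[0.5699245  0.31745585 0.09362182] [ 0.00255668  0.00130268 -0.99999588] 15.55798005750411 34.80171337723732 [ 0.89643034  0.63086532 -1.82712921] 0.0726
t 5.83 yaw_y 20.5 da 27.5 d [-0.0699 -0.1575  0.0764] 5
[[[0, 0, np.float64(-0.0959)], [-24.6, -24.1, -15.4]], [[0, 0, np.float64(-0.0959)], [-22.2, -26.3, -15.4]], [[0, 0, np.float64(-0.0959)], [-19.5, -28.3, -15.4]], [[0, 0, np.float64(-0.0959)], [-16.7, -30.1, -15.4]], [[0, 0, np.float64(-0.0959)], [-13.8, -31.5, -15.4]]]
```

```bash
cat >> h.py <<'E'
def fix(o,yaw):
    a=np.radians(yaw); u=np.array([np.cos(a),np.sin(a)]); v=np.array([-u[1],u[0]])
    return lambda x,y,z:np.array([*(np.array(o)+u*x/1e3+v*y/1e3),z/1e3])
def shape_lines(im,c,F,box,s,cyl=None):
    def L(pts,col): 
        p=np.array([(proj(c,F(*q))-[box[0],box[1]]+.5)*s for q in pts]).round().astype(int); cv2.polylines(im,[p.reshape(-1,1,2)],False,col,1,cv2.LINE_AA)
    r=lambda x0,x1,y0,y1,z:[(x0,y0,z),(x1,y0,z),(x1,y1,z),(x0,y1,z),(x0,y0,z)]
    L(r(-42,42,-7.5,7.5,15),(0,0,255)); L(r(7,35,8.5,24,44),(0,200,0)); L([(36,-6,46),(36,6,46)],(255,0,0))
    L([(21+18*np.cos(t),-80+18*np.sin(t),50) for t in np.linspace(0,6.3,30)],(255,0,255)); L(r(-54,54,-125,43,12),(200,120,0))
E
python3 - <<'E'
from h import *
F=fix(np.array([.5548,-.01195])+.041*np.array([.2292,.9734]),-13.25); print(F(0,0,15))
ims=[]
for c,box in(("top",(330,205,420,275)),("side",(295,200,395,290))):
    im=read_camera(c)[:,:,::-1]; s=6 if c=="top" else 4
    crop=cv2.resize(im[box[1]:box[3],box[0]:box[2]],None,fx=s,fy=s,interpolation=cv2.INTER_CUBIC)
    if c=="side" : 
        shape_lines(crop,c,F,box,s); ims.append(crop)
    else:
        o=crop.copy(); shape_lines(o,c,F,box,s); ims+=[crop[:, :400][:420],o[:420]]
a=cv2.resize(ims[1],(450,350)); b=ims[0][:350,:350]
top=np.hstack([a,cv2.resize(cv2.resize(ims[0],None,fx=1,fy=1),(350,350))])
cv2.imwrite("pics/o1.png",ims[1]); h=np.zeros((420,800,3),np.uint8); h[:420,:540]=ims[1][:420,:540]; h[:360,540:]=cv2.resize(ims[2],(400,360))[:, :260]; cv2.imwrite("pics/o1.png",h)
E
```

```text
[0.5641972 0.0279594 0.015    ]
```

View pics/o1.png

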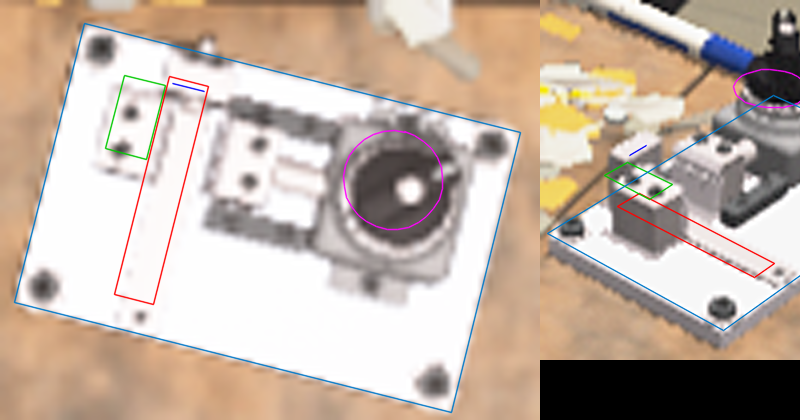

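Request:
{"op": "step_arm", "data": {"targets": [[[0, 0, -0.096], [-24, -24, -16], 10], [[0, 0, -0.096], [-22, -26, -16], 10], [[0, 0, -0.096], [-19, -28, -16], 10], [[0, 0, -0.096], [-16, -30, -16], 10], [[0, 0, -0.096], [-14, -31, -16], 10]]}}

```text
time: 6.35
tool_pos: [0.4983, 0.1608, 0.1718]
tcp_rot: [-1.117, -2.936, 0.001]
wrist_force: [0.0, -1.2, -2.5]
width: 0.181
grip_force: 35.0
```

```bash
python3 - <<'E'
from h import *
from scipy.ndimage import map_coordinates as mc
F=fix([.5642-.0036,.0280+.0008],-13.25)
for c in("top","side"):
    im=read_camera(c).astype(float).mean(2); np.save(c,im)
    def prof(xs,ys,z): 
        return [mc(im,np.array([proj(c,F(x,y,z))[::-1] for x in xs]).T,order=1).mean() for y in ys]
    ys=np.arange(-18,18.1,1.); 
    print(c,"rest",[(int(y),int(v)) for y,v in zip(ys,prof(np.arange(-38,-8,1.),ys,15))])
    ys=np.arange(-4,36.1,1.); print(c,"jawtop",[(int(y),int(v)) for y,v in zip(ys,prof(np.arange(10,33,1.),ys,44))])
    xs=np.arange(-10,46,1.);print(c,"jawtop along x",[(int(x),int(prof([x],np.arange(11,20,1.),44) and np.mean(prof([x],np.arange(11,20,1.),44)))) for x in xs])
    im=im.clip(110,255)
a=np.load("top.npy")[205:270,335:385];b=np.load("side.npy")[225:290,300:390]
g=lambda x,s:cv2.resize(((x-x.min())/(x.max()-x.min())*255).astype(np.uint8),None,fx=s,fy=s,interpolation=cv2.INTER_CUBIC)
g2=lambda x:np.clip((x-130)*255/125,0,255)
A=g(g2(a),6.6);B=g(g2(b),5);H=np.zeros((430,800),np.uint8);H[:A.shape[0],:A.shape[1]]=A[:430];H[:B.shape[0],340:340+B.shape[1]]=B[:,:460];cv2.imwrite("pics/g.png",H)
E
```

```text
top rest [(-18, 253), (-17, 253), (-16, 253), (-15, 253), (-14, 252), (-13, 252), (-12, 251), (-11, 250), (-10, 250), (-9, 250), (-8, 250), (-7, 250), (-6, 250), (-5, 250), (-4, 249), (-3, 249), (-2, 249), (-1, 249), (0, 249), (1, 249), (2, 248), (3, 246), (4, 245), (5, 249), (6, 252), (7, 253), (8, 253), (9, 253), (10, 253), (11, 253), (12, 253), (13, 253), (14, 253), (15, 253), (16, 253), (17, 253), (18, 253)]
top jawtop [(-4, 244), (-3, 243), (-2, 243), (-1, 242), (0, 240), (1, 234), (2, 216), (3, 195), (4, 194), (5, 211), (6, 225), (7, 233), (8, 240), (9, 245), (10, 247), (11, 248), (12, 247), (13, 243), (14, 233), (15, 216), (16, 194), (17, 178), (18, 170), (19, 175), (20, 193), (21, 214), (22, 231), (23, 240), (24, 242), (25, 236), (26, 228), (27, 229), (28, 241), (29, 250), (30, 253), (31, 253), (32, 253), (33, 253), (34, 253), (35, 253), (36, 253)]
top jawtop along x [(-10, 253), (-9, 253), (-8, 253), (-7, 253), (-6, 253), (-5, 253), (-4, 253), (-3, 253), (-2, 253), (-1, 252), (0, 249), (1, 237), (2, 213), (3, 191), (4, 197), (5, 218), (6, 233), (7, 232), (8, 224), (9, 210), 
[... 1102 characters left out ...]
8), (25, 38), (26, 37), (27, 37), (28, 37), (29, 38), (30, 40), (31, 42), (32, 43), (33, 45), (34, 51), (35, 60), (36, 72)]
side jawtop along x [(-10, 127), (-9, 121), (-8, 120), (-7, 116), (-6, 104), (-5, 87), (-4, 68), (-3, 52), (-2, 41), (-1, 35), (0, 34), (1, 35), (2, 36), (3, 37), (4, 38), (5, 39), (6, 38), (7, 37), (8, 37), (9, 36), (10, 35), (11, 35), (12, 36), (13, 37), (14, 38), (15, 37), (16, 37), (17, 36), (18, 37), (19, 37), (20, 37), (21, 37), (22, 38), (23, 39), (24, 41), (25, 42), (26, 42), (27, 42), (28, 42), (29, 43), (30, 44), (31, 43), (32, 43), (33, 43), (34, 42), (35, 40), (36, 39), (37, 38), (38, 38), (39, 37), (40, 37), (41, 36), (42, 36), (43, 37), (44, 37), (45, 37)]
```

View pics/g.png

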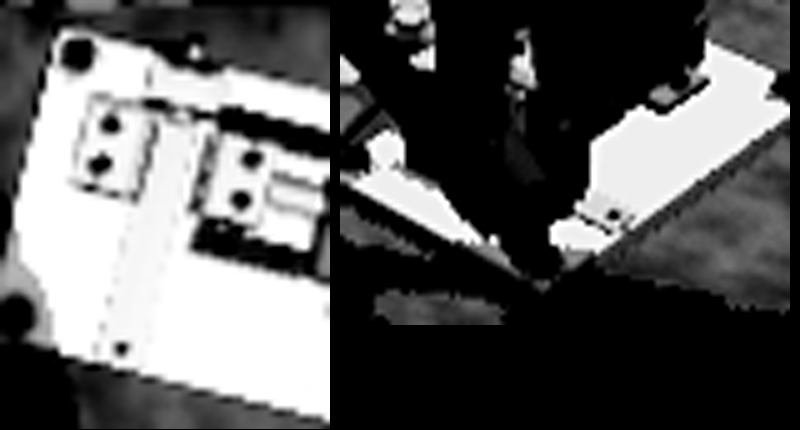

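```bash
python3 - <<'E'
from h import *
plan([.507,.036,.125],76.75)
E
```

```text
t 6.45 yaw_y 48.0 da 28.7 d [ 0.0084 -0.1228 -0.0487] 5
[[[0, 0, np.float64(-0.1003)], [-17.7, -17.1, 9.8]], [[0, 0, np.float64(-0.1003)], [-15.8, -18.8, 9.8]], [[0, 0, np.float64(-0.1003)], [-13.9, -20.3, 9.8]], [[0, 0, np.float64(-0.1003)], [-11.8, -21.6, 9.8]], [[0, 0, np.float64(-0.1003)], [-9.6, -22.7, 9.8]]]
```

Request:
{"op": "step_arm", "data": {"targets": [[[0, 0, -0.1], [-17.5, -17, 10], 10], [[0, 0, -0.1], [-16, -19, 10], 10], [[0, 0, -0.1], [-14, -20, 10], 10], [[0, 0, -0.1], [-12, -21.5, 10], 10], [[0, 0, -0.1], [-9.5, -22.5, 10], 10]]}}

```text
time: 6.87
tool_pos: [0.5084, 0.0388, 0.1211]
tcp_rot: [0.357, 3.121, 0.0]
wrist_force: [0.5, -0.4, -2.8]
width: 0.186
grip_force: 35.1
```

Request:
{"op": "step_arm", "data": {"targets": [[[0, 0, 0], [0, 0, 0], 10], [[0, 0, 0], [0, 0, 0], 10], [[0, 0, 0], [0, 0, 0], 10]]}}

```text
time: 7.12
tool_pos: [0.5085, 0.0399, 0.1214]
tcp_rot: [0.368, 3.12, 0.001]
wrist_force: [0.0, 0.7, -2.5]
width: 0.181
grip_force: 35.1
```

```bash
python3 - <<'E'
from h import *
F=fix([.5576,.0259],-13.25); plan(F(-51.4,-1.8,105),76.75)
ims=[]
for c,box,s in(("top",(335,205,395,275),6),("side",(280,190,390,310),4)):
    im=read_camera(c)[:,:,::-1]
    crop=cv2.resize(im[box[1]:box[3],box[0]:box[2]],None,fx=s,fy=s,interpolation=cv2.INTER_CUBIC); shape_lines(crop,c,F,box,s); ims.append(crop)
h=np.zeros((480,800,3),np.uint8)
for im,x in zip(ims,(0,360)): h[:im.shape[0],x:x+im.shape[1]]=im
cv2.imwrite("pics/p.png",h)
M=[]
for c in("side","top"):
    for d in cut_out(c,"cylinder"): print(c,round(d["score"],2),d["extent"])
E
```

```text
t 7.12 yaw_y 76.5 da 0.2 d [-0.0013 -0.004  -0.0164] 1
[[[0, 0, np.float64(-0.0037)], [0.3, -4.2, 16.4]]]
side 0.88 [335.8, 234.9, 371.0, 266.6]
side 0.74 [347.7, 312.8, 383.8, 332.7]
top 0.46 [295.9, 281.7, 306.1, 302.2]
```

View pics/p.png

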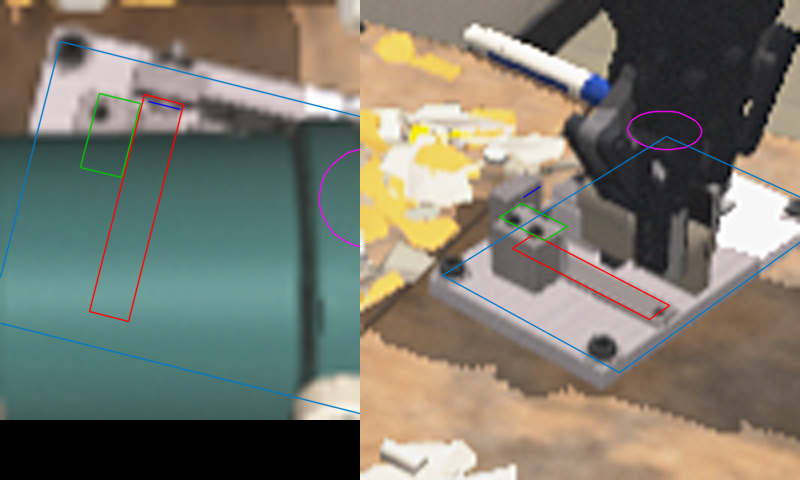

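The side view shows the red slot outline matching the real plate, with its end hole at crop (660,312). The arm hides the slot in the top view. I check the side-camera bias numerically on the clean first picture.

```bash
python3 - <<'E'
from h import *
from scipy.ndimage import map_coordinates as mc
F=fix([.5576,.0259],-13.25)
for c,f in(("side","s0"),("top","t0")):
    im=cv2.imread(f"pics/{f}.png").astype(float).mean(2)
    def prof(xs,ys,z): return [int(mc(im,np.array([proj(c,F(x,y,z))[::-1] for x in xs]).T,order=1).mean()) for y in ys]
    ys=range(-16,17)
    print(c,"rest@15",dict(zip(ys,prof(np.arange(-36,0,1.),ys,15))))
    print(c,"rest@12",dict(zip(ys,prof(np.arange(-36,0,1.),ys,12))))
    xs=range(-56,-30); print(c,"rest end",{x:prof([x],[0],15)[0] for x in xs},{x:sum(prof([x],[-4,-3,3,4],15))//4 for x in xs})
s=read_state(); t=s["tool_pos"]; a=np.radians(-13.4)
ax=np.array([np.cos(a),np.sin(a)]); o=t[:2]+ax*.0184
d=[d for d in cut_out("side","cylinder") if d["extent"][1]<260][0]; m=d["region"]
for dz in(.080,.083):
    X=np.vstack(model(o[0],o[1],a-np.pi/2,t[2]-dz)); uv=np.array([proj("side",p) for p in X]); print(dz,uv.min(0).round(1),uv.max(0).round(1), "cam top",np.array([proj("side",p) for p in X[-8:-4]]).round(1).tolist())
print(d["extent"],m.sum()); ys,xs=np.nonzero(m)
for y in range(ys.min(),ys.max()+1,2): r=np.nonzero(m[y])[0]; print(y,r.min(),r.max(),end="; ")
im=read_camera("side")[:,:,::-1]; cr=cv2.resize(im[225:275,325:385],None,fx=9,fy=9,interpolation=cv2.INTER_CUBIC)
X=model(o[0],o[1],a-np.pi/2,t[2]-.0815)
for part in X:
    h=cv2.convexHull(((np.array([proj("side",p) for p in part])-[325,225]+.5)*9).astype(np.int32)); cv2.polylines(cr,[h],True,(0,0,255),1)
cv2.imwrite("pics/q.png",cr)
E
```

```text
side rest@15 {-16: 217, -15: 216, -14: 217, -13: 221, -12: 227, -11: 234, -10: 240, -9: 243, -8: 243, -7: 240, -6: 236, -5: 233, -4: 231, -3: 231, -2: 231, -1: 230, 0: 230, 1: 230, 2: 230, 3: 230, 4: 232, 5: 232, 6: 223, 7: 206, 8: 184, 9: 169, 10: 176, 11: 204, 12: 232, 13: 245, 14: 248, 15: 248, 16: 247}
side rest@12 {-16: 235, -15: 238, -14: 242, -13: 244, -12: 244, -11: 242, -10: 238, -9: 235, -8: 232, -7: 231, -6: 230, -5: 230, -4: 230, -3: 229, -2: 229, -1: 230, 0: 231, 1: 233, 2: 231, 3: 220, 4: 202, 5: 180, 6: 168, 7: 179, 8: 209, 9: 235, 10: 246, 11: 248, 12: 248, 13: 247, 14: 247, 15: 246, 16: 246}
side rest end {-56: 145, -55: 146, -54: 152, -53: 164, -52: 199, -51: 221, -50: 214, -49: 196, -48: 188, -47: 195, -46: 203, -45: 185, -44: 149, -43: 136, -42: 128, -41: 133, -40: 166, -39: 204, -38: 221, -37: 230, -36: 231, -35: 230, -34: 230, -33: 230, -32: 230, -31: 230} {-56: 145, -55: 145, -54: 149, -53: 165, -52: 184, -51: 198, -50: 200, -49: 187, -48: 188, -47: 207, -46: 222, -45: 219, -44: 206, -43: 195, -42: 192, -41: 196, -40: 214, -39: 224, -38: 229, -37: 231, -36: 231
[... 941 characters left out ...]
-56: 141, -55: 142, -54: 143, -53: 142, -52: 142, -51: 142, -50: 144, -49: 169, -48: 207, -47: 233, -46: 238, -45: 241, -44: 235, -43: 229, -42: 225, -41: 224, -40: 231, -39: 239, -38: 244, -37: 246, -36: 246, -35: 247, -34: 247, -33: 247, -32: 247, -31: 247}
0.08 [332.9 231.8] [368.3 262.7] cam top [[351.0, 235.7], [347.5, 234.0], [353.9, 233.8], [350.4, 232.2]]
0.083 [332.9 233.2] [368.2 264.1] cam top [[350.9, 237.1], [347.4, 235.4], [353.8, 235.3], [350.3, 233.6]]
[335.8, 234.9, 371.0, 266.6] 329
235 335 337; 237 334 338; 239 334 340; 241 334 344; 243 335 347; 245 335 363; 247 335 367; 249 335 368; 251 339 368; 253 343 368; 255 347 367; 257 360 367; 259 358 366; 261 358 366; 263 362 364;
```

View pics/q.png

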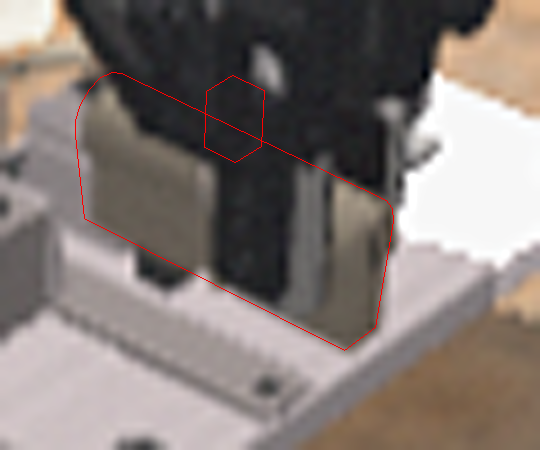

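The projected model lies on the gripped cylinder to about 1 px, and the slot edges agree to about 0.5 mm. I line up and descend.

Request:
{"op": "step_arm", "data": {"targets": [[[0, 0, -0.004], [0, -4.2, 0], 10], [[0, 0, 0], [0, 0, 10], 10], [[0, 0, 0], [0, 0, 8], 10], [[0, 0, 0], [0, 0, 2], 10], [[0, 0, 0], [0, 0, 0], 10]]}}

```text
time: 7.83
tool_pos: [0.5059, 0.0353, 0.0997]
tcp_rot: [-0.358, -3.118, 0.001]
wrist_force: [0.1, 0.0, -1.1]
width: 0.184
grip_force: 35.1
```

Request:
{"op": "step_arm", "data": {"targets": [[[0, 0, 0], [0, 0, 0], 10], [[0, 0, 0], [0, 0, 1], 10], [[0, 0, 0], [0, 0, 0], 10]]}}

```text
time: 8.08
tool_pos: [0.5074, 0.0354, 0.1004]
tcp_rot: [0.359, 3.121, 0.0]
wrist_force: [-0.8, -0.5, -1.5]
width: 0.179
grip_force: 35.1
```

Request:
{"op": "step_arm", "data": {"targets": [[[0, 0, 0], [0, 0, 1], 10], [[0, 0, 0], [0, 0, 0], 10]]}}

```text
time: 8.25
tool_pos: [0.5073, 0.0354, 0.0995]
tcp_rot: [0.359, 3.121, 0.0]
wrist_force: [-0.2, 0.7, -2.2]
width: 0.185
grip_force: 35.1
```

Request:
{"op": "step_arm", "data": {"targets": [[[0, 0, 0], [0, 0, 1], 10], [[0, 0, 0], [0, 0, 0], 10]]}}

```text
time: 8.42
tool_pos: [0.5072, 0.0354, 0.0983]
tcp_rot: [-0.359, -3.121, -0.0]
wrist_force: [0.6, 0.4, -2.0]
width: 0.183
grip_force: 35.1
```

Request:
{"op": "step_arm", "data": {"targets": [[[0, 0, 0], [0, 0, 1], 10], [[0, 0, 0], [0, 0, 0], 10]]}}

```text
time: 8.58
tool_pos: [0.5071, 0.0354, 0.0972]
tcp_rot: [-0.359, -3.121, -0.0]
wrist_force: [-0.4, 0.3, -1.5]
width: 0.183
grip_force: 35.1
```

Request:
{"op": "step_arm", "data": {"targets": [[[0, 0, 0], [-4, 0, 0], 10], [[0, 0, 0], [-4, 0, 0], 10], [[0, 0, 0], [-3, 0, 0], 10], [[0, 0, 0], [0, 0, 0], 10]]}}

```text
time: 8.92
tool_pos: [0.5192, 0.0327, 0.0977]
tcp_rot: [0.359, 3.12, 0.0]
wrist_force: [0.5, 0.4, -2.1]
width: 0.181
grip_force: 35.1
```

Request:
{"op": "step_arm", "data": {"targets": [[[0, 0, 0], [-3, 0, 0], 10], [[0, 0, 0], [-3, 0, 0], 10], [[0, 0, 0], [0, 0, 0], 10]]}}

```text
time: 9.17
tool_pos: [0.5246, 0.0314, 0.0975]
tcp_rot: [0.359, 3.12, 0.0]
wrist_force: [-0.1, -0.3, -1.8]
width: 0.185
grip_force: 35.1
```

Request:
{"op": "step_arm", "data": {"targets": [[[0, 0, 0], [-4, 0, 0], 10], [[0, 0, 0], [-4, 0, 0], 10], [[0, 0, 0], [-2, 0, 0], 10], [[0, 0, 0], [0, 0, 0], 10]]}}

```text
time: 9.5
tool_pos: [0.5343, 0.0291, 0.0976]
tcp_rot: [0.359, 3.12, 0.0]
wrist_force: [0.5, -0.1, -1.8]
width: 0.184
grip_force: 35.1
```

Request:
{"op": "step_arm", "data": {"targets": [[[0, 0, 0], [-1.5, 0, 0], 10], [[0, 0, 0], [0, 0, 0], 10], [[0, 0, 0], [-1, 0, 0], 10], [[0, 0, 0], [0, 0, 0], 10]]}}

```text
time: 9.83
tool_pos: [0.536, 0.0287, 0.0974]
tcp_rot: [-0.359, -3.121, 0.0]
wrist_force: [-0.1, 1.0, -2.4]
width: 0.188
grip_force: 35.1
```

Request:
{"op": "step_arm", "data": {"targets": [[[0, 0, 0], [-1, 0, 0], 10], [[0, 0, 0], [0, 0, 0], 10]]}}

```text
time: 10.0
tool_pos: [0.5371, 0.0285, 0.0974]
tcp_rot: [0.359, 3.121, 0.0]
wrist_force: [0.4, -0.3, -2.7]
width: 0.184
grip_force: 35.1
```

Request:
{"op": "step_arm", "data": {"targets": [[[0, 0, 0], [-1, 0, 0], 10], [[0, 0, 0], [0, 0, 0], 10], [[0, 0, 0], [-1, 0, 0], 10], [[0, 0, 0], [0, 0, 0], 10]]}}

```text
time: 10.33
tool_pos: [0.5391, 0.028, 0.0974]
tcp_rot: [0.359, 3.121, 0.0]
wrist_force: [-0.1, -0.5, -2.1]
width: 0.183
grip_force: 35.1
```

Request:
{"op": "step_arm", "data": {"targets": [[[0, 0, 0], [-1, 0, 0], 10], [[0, 0, 0], [0, 0, 0], 10]]}}

```text
time: 10.5
tool_pos: [0.54, 0.0277, 0.0974]
tcp_rot: [0.359, 3.121, -0.0]
wrist_force: [-0.5, -0.5, -2.3]
width: 0.182
grip_force: 35.1
```

Request:
{"op": "step_arm", "data": {"targets": [[[0, 0, 0], [-1, 0, 0], 10], [[0, 0, 0], [0, 0, 0], 10]]}}

```text
time: 10.67
tool_pos: [0.541, 0.0275, 0.0974]
tcp_rot: [0.359, 3.121, 0.0]
wrist_force: [0.9, -0.0, -2.8]
width: 0.182
grip_force: 35.1
```

Request:
{"op": "step_arm", "data": {"targets": [[[0, 0, 0], [-1, 0, 0], 10], [[0, 0, 0], [0, 0, 0], 10]]}}

```text
time: 10.83
tool_pos: [0.542, 0.0273, 0.0974]
tcp_rot: [0.359, 3.121, 0.0]
wrist_force: [-0.6, 0.5, -2.2]
width: 0.182
grip_force: 35.1
```

Request:
{"op": "step_arm", "data": {"targets": [[[0, 0, 0], [-1, 0, 0], 10], [[0, 0, 0], [0, 0, 0], 10]]}}

```text
time: 11.0
tool_pos: [0.5428, 0.0271, 0.0973]
tcp_rot: [-0.359, -3.121, 0.0]
wrist_force: [-1.2, 0.8, -2.0]
width: 0.185
grip_force: 35.1
```

Request:
{"op": "step_arm", "data": {"targets": [[[0, 0, 0], [-0.7, 0, 0], 10], [[0, 0, 0], [0, 0, 0], 10]]}}

```text
time: 11.17
tool_pos: [0.5429, 0.027, 0.0971]
tcp_rot: [-0.359, -3.12, 0.0]
wrist_force: [-2.0, 0.8, -1.0]
width: 0.179
grip_force: 35.2
```

Request:
{"op": "step_arm", "data": {"targets": [[[0, 0, 0], [0.5, 0, 0], 10], [[0, 0, 0], [0, 0, 0.7], 10], [[0, 0, 0], [0, 0, 0], 10]]}}

```text
time: 11.42
tool_pos: [0.5428, 0.0271, 0.0967]
tcp_rot: [-0.359, -3.121, 0.0]
wrist_force: [-2.1, -0.2, -2.2]
width: 0.184
grip_force: 35.2
```

Request:
{"op": "step_arm", "data": {"targets": [[[0, 0, 0], [0, 0, 0.7], 10], [[0, 0, 0], [0, 0, 0], 10]]}}

```text
time: 11.58
tool_pos: [0.5428, 0.0271, 0.0966]
tcp_rot: [-0.358, -3.12, 0.0]
wrist_force: [-4.2, 0.1, 4.8]
width: 0.182
grip_force: 35.8
```

Request:
{"op": "step_arm", "data": {"targets": [[[0, 0, 0], [0, 0, 0.5], 10], [[0, 0, 0], [0, 0, 0], 10]]}}

```text
time: 11.75
tool_pos: [0.5429, 0.0271, 0.0966]
tcp_rot: [-0.358, -3.12, 0.0]
wrist_force: [-5.4, 0.4, 8.2]
width: 0.181
grip_force: 36.2
```

Request:
{"op": "step_arm", "data": {"targets": [[[0, 0, 0], [0, 0, -0.8], 10], [[0, 0, 0], [0, 0, 0], 22], [[0, 0, 0], [0, 0, 0], 34], [[0, 0, 0], [0, 0, 0], 34], [[0, 0, 0], [0, 0, 0], 34]]}}

```text
time: 12.17
tool_pos: [0.5435, 0.027, 0.0964]
tcp_rot: [0.359, 3.12, 0.0]
wrist_force: [0.9, -0.3, 0.3]
width: 0.399
grip_force: 0.0
```

Request:
{"op": "step_arm", "data": {"targets": [[[0, 0, 0], [0, 0, -3], 34], [[0, 0, 0], [0, 0, -12], 34], [[0, 0, 0], [0, 0, -30], 34], [[0, 0, 0], [0, 0, -30], 34], [[0, 0, 0], [0, 0, -30], 34]]}}

```text
time: 12.58
tool_pos: [0.5427, 0.0271, 0.203]
tcp_rot: [-0.359, -3.121, 0.0]
wrist_force: [0.7, 0.4, 0.2]
width: 0.4
grip_force: 0.0
```

```bash
python3 - <<'E'
from h import *
plan([.45,-.20,.2],25)
print(read_state()["q"].round(2))
E
```

```text
t 12.58 yaw_y 76.9 da -51.9 d [-0.0927 -0.2271 -0.003 ] 8
[[[0, 0, np.float64(0.1132)], [4.8, -30.3, 0.4]], [[0, 0, np.float64(0.1132)], [1.4, -30.6, 0.4]], [[0, 0, np.float64(0.1132)], [-2.1, -30.6, 0.4]], [[0, 0, np.float64(0.1132)], [-5.5, -30.2, 0.4]], [[0, 0, np.float64(0.1132)], [-8.9, -29.3, 0.4]]]
[[[0, 0, np.float64(0.1132)], [-12.1, -28.2, 0.4]], [[0, 0, np.float64(0.1132)], [-15.2, -26.6, 0.4]], [[0, 0, np.float64(0.1132)], [-18.2, -24.7, 0.4]]]
[ 0.    0.1   1.99 -0.    1.05 -1.34]
```

Request:
{"op": "step_arm", "data": {"targets": [[[0, 0, 0.113], [5, -30, 0], 34], [[0, 0, 0.113], [1.5, -30.5, 0], 34], [[0, 0, 0.113], [-2, -30.5, 0], 34], [[0, 0, 0.113], [-5.5, -30, 0], 34], [[0, 0, 0.113], [-9, -29, 0], 34]]}}

```text
time: 13.0
tool_pos: [0.4849, -0.1151, 0.2027]
tcp_rot: [1.221, 2.893, 0.0]
wrist_force: [1.3, -0.7, 0.5]
width: 0.4
grip_force: 0.0
```

Request:
{"op": "step_arm", "data": {"targets": [[[0, 0, 0.113], [-12, -28, 0], 34], [[0, 0, 0.113], [-15, -26.5, 0], 34], [[0, 0, 0.113], [-18, -24.5, 0], 34], [[0, 0, 0], [0, 0, 0], 34]]}}

```text
time: 13.33
tool_pos: [0.4494, -0.2024, 0.2026]
tcp_rot: [1.695, 2.643, -0.003]
wrist_force: [-0.5, -0.1, 0.5]
width: 0.397
grip_force: 0.0
```

```bash
python3 - <<'E'
from h import *
F=fix([.5576,.0259],-13.25); im=read_camera("top"); cv2.imwrite("pics/t9.png",im[:,:,::-1])
print([(round(d["score"],2),d["extent"]) for d in look_for("top","knob_grip")[:2]],[(round(d["score"],2),np.round(d["at"],1)) for q in("knob_grip","knob_mark") for d in tip_of("top",q)[:2]])
# knob dark area
g=im.mean(2); box=(380,218,420,256); print(proj("top",F(21,-80,84)).round(1),proj("top",F(21,-80,50)).round(1))
print("\n".join(" ".join(f"{int(v):3d}" for v in g[y,384:416]) for y in range(222,254)))
read_camera("side"); print([(round(d["score"],2),np.round(d["at"],1)) for q in("knob_grip","knob_mark","cylinder") for d in tip_of("side",q)[:2]])
for c in("side",):
  for d in cut_out(c,"cylinder"):
    if d["extent"][3]<280: print(d["extent"],d["score"],fitcyl([(c,d["region"].astype(np.float32))],[559,25.4,-103.3],.015))
a=im[215:260,335:420,::-1]; b=read_camera("side")[200:290,295:395,::-1]
h=np.zeros((600,800,3),np.uint8); A=cv2.resize(a,None,fx=5.5,fy=5.5,interpolation=2); B=cv2.resize(b,None,fx=3.3,fy=3.3,interpolation=2)
h[:A.shape[0],:A.shape[1]]=A; h[:B.shape[0],470:470+B.shape[1]]=B[:,:330]; cv2.imwrite("pics/k.png",h[:330])
E
```

```text
[(0.77, [386.8, 230.3, 404.3, 244.8]), (0.36, [413.8, 302.4, 436.9, 319.3])] [(0.72, array([237.2, 397.3])), (0.66, array([233.2, 402.5]))]
[397.6 236.1] [395.9 237.4]
253 253 253 253 253 253 253 251 214 216 241 210 193 173 201 188 163 152 152 166 167 168 170 170 165 158 158 160 164 167 166 166
252 253 250 248 248 248 252 233 197 192 191 179 216 212 236 201 165 168 203 191 160 144 162 166 162 158 160 162 167 170 168 167
241 244 220 195 190 187 240 178 167 174 173 194 134 110 108 126 190 220 242 211 192 208 224 195 156 139 141 154 161 170 170 168
138 135 171 165 164 150 162 136 126 117 114 162 112  89  81 122 188 176 188 178 228 251 252 244 226 183 192 186 185 197 186 171
130 125 109 157 186 182 175 172 158 141 112 121 116  89  88 109 165 132 163 191 196 250 253 252 250 237 231 209 204 207 224 205
131 103 110 162 191 195 194 193 178 158 114 132 127  95  87  86 107 110 112 162 171 242 252 252 244 208 130 111 115 132 231 240
123  84 128 174 191 193 181 167 144 114 114 111 112  95 103 108  99  98 104 103 152 187 241 243 246 170 108  77  73 110 179 243
217 119 141 183 177 167 146 119 131 
[... 2675 characters left out ...]
 158 124 116 125 135 137 147 154 159 171 183 189 191 187 168 250 252 252 252 252 229 164 150 153 156 160
235 196 199 202 200 190 136 109 115 155 175 158 151 133 128 143 143 151 156 187 226 251 252 252 252 252 201 149 148 152 158 162
230 200 196 198 201 185 139  91  98 156 194 200 200 185 192 217 214 183 211 237 251 252 252 252 252 252 190 144 149 154 160 164
248 240 218 214 198 201 164 118 123 178 197 200 200 199 241 252 252 248 252 252 252 252 252 252 252 250 189 150 151 156 159 162
[(0.71, array([213. , 358.1])), (0.84, array([217.1, 357.4])), (0.74, array([256.3, 337. ])), (0.72, array([329.1, 365.5]))]
[324.4, 236.7, 357.3, 266.0] 0.71 (array([ 561.3,   19.8, -109.9]), np.float64(0.193))
```

View pics/k.png

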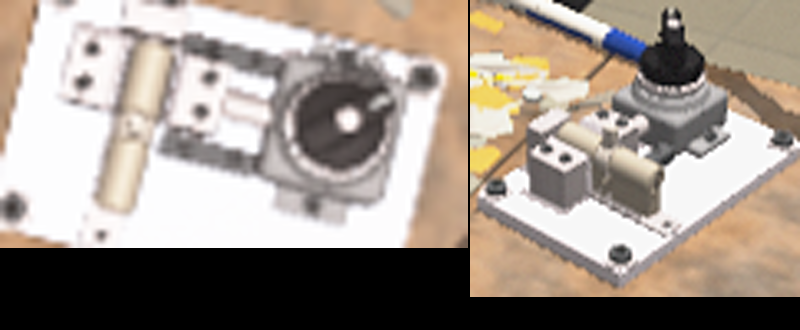

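The cylinder lies in the slot, barrel at crop (130,125), with its end at the stop. The knob's skirt centre at pixel (396.6,237.5) agrees with the fixture frame. Its mark at (403,233) gives about 42° clockwise from the fixture's x.

```bash
python3 - <<'E'
from h import *
plan([.5597,-.0568,.165],34.5)
E
```

```text
t 13.83 yaw_y 25.2 da 9.3 d [ 0.1087  0.1409 -0.0363] 5
[[[0, 0, np.float64(-0.0325)], [16.2, 31.7, 7.3]], [[0, 0, np.float64(-0.0325)], [15.2, 32.2, 7.3]], [[0, 0, np.float64(-0.0325)], [14.2, 32.7, 7.3]], [[0, 0, np.float64(-0.0325)], [13.1, 33.1, 7.3]], [[0, 0, np.float64(-0.0325)], [12.0, 33.5, 7.3]]]
```

Request:
{"op": "step_arm", "data": {"targets": [[[0, 0, -0.0325], [16, 31.7, 0], 34], [[0, 0, -0.0325], [15, 32.2, 5], 34], [[0, 0, -0.0325], [14, 32.7, 10], 34], [[0, 0, -0.0325], [13, 33, 10], 34], [[0, 0, -0.0325], [12, 33.5, 10], 34]]}}

```text
time: 14.25
tool_pos: [0.561, -0.0565, 0.1661]
tcp_rot: [1.462, 2.78, 0.0]
wrist_force: [1.5, -0.8, -0.0]
width: 0.4
grip_force: 0.0
```

Request:
{"op": "step_arm", "data": {"targets": [[[0, 0, 0], [0, 0, 0], 34], [[0, 0, 0], [0, 0, 0], 34], [[0, 0, 0], [0, 0, 0], 34]]}}

```text
time: 14.5
tool_pos: [0.5596, -0.0581, 0.166]
tcp_rot: [-1.463, -2.779, 0.001]
wrist_force: [-0.3, -0.6, 0.4]
width: 0.399
grip_force: 0.0
```

```bash
python3 - <<'E'
from h import *
plan([.5597,-.0568,.140],34.5); print(read_state()["torque"],read_state()["q"])
E
```

```text
t 14.5 yaw_y 34.5 da 0.0 d [ 0.0001  0.0013 -0.026 ] 1
[[[0, 0, np.float64(-0.0002)], [1.0, 0.8, 26.0]]]
[ 0.03195439 -0.00986916  0.03064477] [-1.47416436e-01  1.79749866e-01  1.97746489e+00 -5.64214105e-04
  9.85568607e-01 -7.49002491e-01]
```

Request:
{"op": "step_arm", "data": {"targets": [[[0, 0, 0], [1, 0.8, 10], 34], [[0, 0, 0], [0, 0, 10], 34], [[0, 0, 0], [0, 0, 5], 34], [[0, 0, 0], [0, 0, 0], 34], [[0, 0, 0], [0, 0, 0], 34]], "grip_force": 60}}

```text
time: 14.92
tool_pos: [0.5591, -0.0577, 0.1404]
tcp_rot: [-1.466, -2.777, 0.001]
wrist_force: [0.5, -0.7, 0.5]
width: 0.4
grip_force: 0.0
```

Request:
{"op": "step_arm", "data": {"targets": [[[0, 0, 0], [0, 0, 0], 5], [[0, 0, 0], [0, 0, 0], 5], [[0, 0, 0], [0, 0, 0], 5], [[0, 0, 0], [0, 0, 0], 5]]}}

```text
time: 15.25
tool_pos: [0.5609, -0.0573, 0.1419]
tcp_rot: [1.464, 2.777, 0.001]
wrist_force: [2.2, 0.2, -0.0]
width: 0.123
grip_force: 59.8
```

```bash
python3 - <<'E'
from h import *
s=read_state(); print(s); plan(s["tool_pos"],34.5,1)
E
```

```text
{'time': 15.25, 'q': array([-1.45973675e-01,  2.09716783e-01,  1.99292271e+00, -8.14037566e-05,
        9.36529923e-01, -7.46291907e-01]), 'joint_vel': array([ 0.00155085, -0.00026576, -0.00082945, -0.00072268,  0.00106104,
       -0.00199097]), 'joint_torque': array([ 2.07238253e-01, -4.26787198e+01, -2.96154320e+01, -1.51718280e-02,
        8.76255501e-01, -1.45262615e-01]), 'tool_pos': array([ 0.56094714, -0.05732068,  0.14193668]), 'tcp_rot': array([1.46415812e+00, 2.77693254e+00, 1.16868178e-03]), 'wrist_force': array([ 2.19599008,  0.22841517, -0.03519346]), 'torque': array([-0.1084408 , -0.43172349, -0.17852129]), 'grip_force': 59.792243242263794, 'width': 0.12306358109384934}
t 15.25 yaw_y 34.4 da 0.1 d [0. 0. 0.] 1
[[[0, 0, np.float64(-0.0018)], [0.0, 0.0, 0.0]]]
```

Request:
{"op": "step_arm", "data": {"targets": [[[0, 0, 0.12], [0, 0, 0], 5], [[0, 0, 0.12], [0, 0, 0], 5], [[0, 0, 0.12], [0, 0, 0], 5], [[0, 0, 0.12], [0, 0, 0], 5], [[0, 0, 0], [0, 0, 0], 5]]}}

```text
time: 15.67
tool_pos: [0.5609, -0.0573, 0.142]
tcp_rot: [2.085, 2.347, 0.001]
wrist_force: [3.5, 0.0, 0.1]
width: 0.122
grip_force: 59.9
```

```bash
cat > tq.py <<'E'
from h import *
s=read_state(); y=Ro.from_rotvec(s["tcp_rot"]).as_matrix()[:,1]; print("t",round(s["time"],2),"theta",round(34.5-np.degrees(np.arctan2(y[1],y[0]))+42.3,1),"Tz",s["torque"].round(3),"q6",s["q"][5].round(3),"tau6",s["joint_torque"][5].round(3),"F",s["wrist_force"].round(1),s["tool_pos"].round(4),s["grip_force"],s["width"])
E
python3 tq.py
```

```text
t 15.67 theta 70.0 Tz [-0.197 -0.391  0.062] q6 -0.264 tau6 1.298 F [3.5 0.  0.1] [ 0.5609 -0.0573  0.142 ] 59.8805969953537 0.12240880555518883
```

Request:
{"op": "step_arm", "data": {"targets": [[[0, 0, 0.12], [0, 0, 0], 5], [[0, 0, 0.12], [0, 0, 0], 5], [[0, 0, 0.12], [0, 0, 0], 5], [[0, 0, 0.12], [0, 0, 0], 5], [[0, 0, 0], [0, 0, 0], 5]]}}

```text
time: 16.08
tool_pos: [0.5608, -0.0573, 0.142]
tcp_rot: [2.581, 1.789, 0.002]
wrist_force: [3.5, -1.2, -0.3]
width: 0.119
grip_force: 60.0
```

```bash
python3 tq.py
```

```text
t 16.08 theta 97.4 Tz [-0.181 -0.455  0.105] q6 0.213 tau6 1.317 F [ 3.5 -1.2 -0.3] [ 0.5608 -0.0573  0.142 ] 59.98096525669098 0.11882558743586863
```

Request:
{"op": "step_arm", "data": {"targets": [[[0, 0, 0.1], [0, 0, 0], 5], [[0, 0, 0.1], [0, 0, 0], 5], [[0, 0, 0], [0, 0, 0], 5]]}}

```text
time: 16.33
tool_pos: [0.5608, -0.0573, 0.142]
tcp_rot: [2.745, 1.526, 0.002]
wrist_force: [2.6, -1.6, 1.6]
width: 0.121
grip_force: 60.1
```

```bash
python3 tq.py
```

```text
t 16.33 theta 108.7 Tz [-0.248 -0.395  0.125] q6 0.41 tau6 1.121 F [ 2.6 -1.6  1.6] [ 0.5608 -0.0573  0.142 ] 60.065613985061646 0.12081428428591147
```

Request:
{"op": "step_arm", "data": {"targets": [[[0, 0, 0.1], [0, 0, 0], 5], [[0, 0, 0.1], [0, 0, 0], 5], [[0, 0, 0], [0, 0, 0], 5]]}}

```text
time: 16.58
tool_pos: [0.5607, -0.0573, 0.1419]
tcp_rot: [2.883, 1.245, 0.002]
wrist_force: [3.0, -1.2, 1.4]
width: 0.119
grip_force: 60.1
```

```bash
python3 tq.py
```

```text
t 16.58 theta 120.1 Tz [-0.19  -0.438  0.168] q6 0.61 tau6 1.128 F [ 3.  -1.2  1.4] [ 0.5607 -0.0573  0.1419] 60.14901638031006 0.11892138373906021
```

Request:
{"op": "step_arm", "data": {"targets": [[[0, 0, 0.1], [0, 0, 0], 5], [[0, 0, 0], [0, 0, 0], 5]]}}

```text
time: 16.75
tool_pos: [0.5607, -0.0572, 0.1419]
tcp_rot: [2.942, 1.1, 0.002]
wrist_force: [3.1, -0.7, 1.9]
width: 0.122
grip_force: 60.2
```

```bash
python3 tq.py
```

```text
t 16.75 theta 125.8 Tz [-0.26  -0.449  0.138] q6 0.709 tau6 1.019 F [ 3.1 -0.7  1.9] [ 0.5607 -0.0572  0.1419] 60.2249801158905 0.12199073768461269
```

Request:
{"op": "step_arm", "data": {"targets": [[[0, 0, 0.1], [0, 0, 0], 5], [[0, 0, 0], [0, 0, 0], 5]]}}

```text
time: 16.92
tool_pos: [0.5607, -0.0573, 0.1419]
tcp_rot: [2.993, 0.952, 0.002]
wrist_force: [3.3, -1.2, 3.7]
width: 0.121
grip_force: 60.3
```

```bash
python3 tq.py
```

```text
t 16.92 theta 131.5 Tz [-0.221 -0.43   0.201] q6 0.809 tau6 1.068 F [ 3.3 -1.2  3.7] [ 0.5607 -0.0573  0.1419] 60.334487557411194 0.12130133778964979
```

Request:
{"op": "step_arm", "data": {"targets": [[[0, 0, 0.1], [0, 0, 0], 5], [[0, 0, 0], [0, 0, 0], 5]]}}

```text
time: 17.08
tool_pos: [0.5607, -0.0572, 0.1419]
tcp_rot: [3.037, 0.802, 0.002]
wrist_force: [3.0, -0.5, 3.6]
width: 0.12
grip_force: 60.5
```

```bash
python3 tq.py
```

```text
t 17.08 theta 137.2 Tz [-0.2   -0.443  0.318] q6 0.909 tau6 1.164 F [ 3.  -0.5  3.6] [ 0.5607 -0.0572  0.1419] 60.45983970165253 0.11959353509920859
```

Request:
{"op": "step_arm", "data": {"targets": [[[0, 0, 0.1], [0, 0, 0], 5], [[0, 0, 0], [0, 0, 0], 5]]}}

```text
time: 17.25
tool_pos: [0.5607, -0.0572, 0.1419]
tcp_rot: [3.073, 0.649, 0.002]
wrist_force: [3.7, -0.2, 3.7]
width: 0.123
grip_force: 60.6
```

```bash
python3 tq.py
```

```text
t 17.25 theta 143.0 Tz [-0.145 -0.489  0.373] q6 1.009 tau6 1.23 F [ 3.7 -0.2  3.7] [ 0.5607 -0.0572  0.1419] 60.58684587478638 0.12311280384642659
```

Request:
{"op": "step_arm", "data": {"targets": [[[0, 0, 0.1], [0, 0, 0], 5], [[0, 0, 0], [0, 0, 0], 5]]}}

```text
time: 17.42
tool_pos: [0.5607, -0.0572, 0.1419]
tcp_rot: [3.102, 0.494, 0.002]
wrist_force: [4.2, 0.0, 4.7]
width: 0.124
grip_force: 60.6
```

```bash
python3 tq.py
```

```text
t 17.42 theta 148.7 Tz [-0.117 -0.572  0.336] q6 1.109 tau6 1.18 F [4.2 0.  4.7] [ 0.5607 -0.0572  0.1419] 60.643667578697205 0.12443526525172226
```

Request:
{"op": "step_arm", "data": {"targets": [[[0, 0, 0.1], [0, 0, 0], 5], [[0, 0, 0], [0, 0, 0], 5]]}}

```text
time: 17.58
tool_pos: [0.5607, -0.0572, 0.1419]
tcp_rot: [3.123, 0.338, 0.002]
wrist_force: [3.1, -1.3, 5.8]
width: 0.124
grip_force: 60.6
```

```bash
python3 tq.py
```

```text
t 17.58 theta 154.5 Tz [-0.124 -0.596  0.131] q6 1.209 tau6 0.935 F [ 3.1 -1.3  5.8] [ 0.5607 -0.0572  0.1419] 60.6023383140564 0.12390334073938208
```

Request:
{"op": "step_arm", "data": {"targets": [[[0, 0, 0.1], [0, 0, 0], 5], [[0, 0, 0], [0, 0, 0], 5]]}}

```text
time: 17.75
tool_pos: [0.5607, -0.0571, 0.1419]
tcp_rot: [-3.136, -0.181, -0.003]
wrist_force: [3.6, -0.4, 5.6]
width: 0.121
grip_force: 60.6
```

```bash
python3 tq.py
```

```text
t 17.75 theta 160.2 Tz [-0.069 -0.565  0.049] q6 1.309 tau6 0.887 F [ 3.6 -0.4  5.6] [ 0.5607 -0.0571  0.1419] 60.63055872917175 0.12074057759045759
```

Request:
{"op": "step_arm", "data": {"targets": [[[0, 0, 0.1], [0, 0, 0], 5], [[0, 0, 0.1], [0, 0, 0], 5], [[0, 0, 0], [0, 0, 0], 5]]}}

```text
time: 18.0
tool_pos: [0.5607, -0.0571, 0.1419]
tcp_rot: [-3.139, 0.132, -0.002]
wrist_force: [3.8, 0.1, 5.3]
width: 0.121
grip_force: 60.7
```

```bash
python3 tq.py
```

```text
t 18.0 theta 171.6 Tz [-0.049 -0.589  0.364] q6 1.509 tau6 1.249 F [3.8 0.1 5.3] [ 0.5607 -0.0571  0.1419] 60.73113799095154 0.12115079652542803
```

Request:
{"op": "step_arm", "data": {"targets": [[[0, 0, 0.1], [0, 0, 0], 5], [[0, 0, 0.1], [0, 0, 0], 5], [[0, 0, 0], [0, 0, 0], 5]]}}

```text
time: 18.25
tool_pos: [0.5607, -0.0571, 0.1419]
tcp_rot: [-3.109, 0.446, -0.002]
wrist_force: [3.1, -0.1, 4.2]
width: 0.12
grip_force: 60.6
```

```bash
python3 tq.py
```

```text
t 18.25 theta 183.1 Tz [-0.04  -0.585  0.103] q6 1.709 tau6 1.029 F [ 3.1 -0.1  4.2] [ 0.5607 -0.0571  0.1419] 60.63947081565857 0.11977151641731182
```

Request:
{"op": "step_arm", "data": {"targets": [[[0, 0, 0.1], [0, 0, 0], 5], [[0, 0, 0], [0, 0, 0], 5]]}}

```text
time: 18.42
tool_pos: [0.5607, -0.0571, 0.1419]
tcp_rot: [-3.083, 0.601, -0.002]
wrist_force: [3.6, 0.4, 5.0]
width: 0.122
grip_force: 60.6
```

```bash
python3 tq.py
```

```text
t 18.42 theta 188.9 Tz [-0.03  -0.565  0.112] q6 1.809 tau6 0.892 F [3.6 0.4 5. ] [ 0.5607 -0.0571  0.1419] 60.61460852622986 0.12193702580060947
```

Request:
{"op": "step_arm", "data": {"targets": [[[0, 0, 0.1], [0, 0, 0], 5], [[0, 0, 0], [0, 0, 0], 5]]}}

```text
time: 18.58
tool_pos: [0.5607, -0.0571, 0.1419]
tcp_rot: [-3.049, 0.754, -0.002]
wrist_force: [4.3, -0.3, 4.8]
width: 0.122
grip_force: 60.6
```

```bash
python3 tq.py
```

```text
t 18.58 theta 194.6 Tz [ 0.006 -0.597  0.104] q6 1.909 tau6 0.885 F [ 4.3 -0.3  4.8] [ 0.5607 -0.0571  0.1419] 60.598357915878296 0.12181897094355983
```

Request:
{"op": "step_arm", "data": {"targets": [[[0, 0, 0.06], [0, 0, 0], 5], [[0, 0, 0], [0, 0, 0], 5]]}}

```text
time: 18.75
tool_pos: [0.5607, -0.057, 0.1419]
tcp_rot: [-3.026, 0.842, -0.002]
wrist_force: [3.0, -0.4, 5.1]
width: 0.123
grip_force: 60.6
```

```bash
python3 tq.py
```

```text
t 18.75 theta 197.9 Tz [ 0.    -0.586  0.268] q6 1.968 tau6 0.726 F [ 3.  -0.4  5.1] [ 0.5607 -0.057   0.1419] 60.63973367214203 0.12276285392197546
```

Request:
{"op": "step_arm", "data": {"targets": [[[0, 0, 0], [0, 0, 0], 5]]}}

```text
time: 18.83
tool_pos: [0.5607, -0.0571, 0.1419]
tcp_rot: [-3.027, 0.839, -0.002]
wrist_force: [4.0, -0.7, 4.9]
width: 0.119
grip_force: 60.6
```

```bash
python3 tq.py
```

```text
t 18.83 theta 197.8 Tz [ 0.01  -0.608  0.225] q6 1.965 tau6 0.304 F [ 4.  -0.7  4.9] [ 0.5607 -0.0571  0.1419] 60.64317584037781 0.11872083225144117
```

Request:
{"op": "step_arm", "data": {"targets": [[[0, 0, -0.08], [0, 0, 0], 5], [[0, 0, 0], [0, 0, 0], 20], [[0, 0, 0], [0, 0, 0], 34], [[0, 0, 0], [0, 0, 0], 34], [[0, 0, 0], [0, 0, 0], 34]]}}

```text
time: 19.25
tool_pos: [0.5585, -0.0569, 0.14]
tcp_rot: [3.056, -0.728, -0.006]
wrist_force: [0.6, -0.3, 0.7]
width: 0.4
grip_force: 0.0
```

Request:
{"op": "step_arm", "data": {"targets": [[[0, 0, 0], [0, 0, -20], 34], [[0, 0, 0], [0, 0, -35], 34], [[0, 0, 0], [0, 0, -10], 34], [[0, 0, 0], [0, 0, 0], 34]]}}

```text
time: 19.58
tool_pos: [0.5621, -0.0574, 0.2098]
tcp_rot: [-3.055, 0.729, -0.01]
wrist_force: [0.1, -0.2, 0.2]
width: 0.4
grip_force: 0.0
```

```bash
python3 - <<'E'
from h import *
plan([.45,-.2,.2],-131)
E
```

```text
t 19.58 yaw_y -116.8 da -14.2 d [-0.1121 -0.1426 -0.0098] 5
[[[0, 0, np.float64(0.0494)], [-7.1, 35.6, 1.8]], [[0, 0, np.float64(0.0494)], [-5.4, 35.9, 1.8]], [[0, 0, np.float64(0.0494)], [-3.6, 36.1, 1.8]], [[0, 0, np.float64(0.0494)], [-1.8, 36.2, 1.8]], [[0, 0, np.float64(0.0494)], [-0.0, 36.3, 1.8]]]
```

Request:
{"op": "step_arm", "data": {"targets": [[[0, 0, 0], [-7, 35.5, 0], 34], [[0, 0, 0], [-7, 35.5, 0], 34], [[0, 0, 0], [-7, 35.5, 0], 34], [[0, 0, 0], [-7, 35.5, 0], 34], [[0, 0, 0], [-7, 35.5, 0], 34]]}}

```text
time: 20.0
tool_pos: [0.4464, -0.2, 0.2044]
tcp_rot: [-3.056, 0.728, 0.004]
wrist_force: [0.3, -1.0, -0.1]
width: 0.396
grip_force: 0.0
```

```bash
python3 - <<'E'
from h import *
im=read_camera("top"); g=im.mean(2)
print([(q,round(d["score"],2),np.round(d["at"],1)) for q in("knob_grip","knob_mark") for d in tip_of("top",q)[:2]])
print("\n".join(str(y)+": "+" ".join(f"{int(v):3d}" for v in g[y,384:412]) for y in range(227,250)))
for q in("cylinder",):
  for d in cut_out("top",q):
    r=cv2.minAreaRect(cv2.findNonZero(d["region"].astype(np.uint8))); print(d["extent"],np.round(r[0],1),np.round(r[1],1),r[2])
F=fix([.5576,.0259],-13.25); print("pred cyl centre px",proj("top",F(2.5,0,38)).round(1), "moved -2:",proj("top",F(2.5,-2,38)).round(1))
E
```

```text
[('knob_grip', 0.55, array([236.7, 397.3]))]
227: 131 104 110 162 190 193 194 193 168 121 133 116  98  88  76  67  96 103 157 169 172 243 252 252 244 209 128 111
228: 123  83 128 173 191 193 180 167 115 141 106 104 100  83  66  60  65  68  87  96 153 186 241 243 246 170 108  76
229: 217 119 142 183 176 168 145 146 119 159 106 111 103  72  57  62  67  67  68  85 147 152 167 163 229 150 109  83
230: 251 162 152 175 134 102 128 172 131  80  62  62  57  55  59  67  72  73  74  83 174 182 177 177 173 117 122 110
231: 230 141 148 139 113 162 137 102  71  61  61  60  57  56  62  69  73  76  68 111 168 190 196 197 180 167 165 158
232: 159 131 131 107 138 202 116  65  63  64  64  57  54  58  67  72  76  76  63 123 131 171 190 194 181 223 230 219
233: 123 140 126  96 216 140  72  64  64  65  62  56  56  61  71  76  76  71  61  76  96 141 187 192 177 241 248 248
234: 138 134 121 121 224 127  63  66  67  67  59  58  74 111 150 112  80  66  61  63 103 136 187 186 177 250 252 252
235: 163 121 129 182 124  73  66  67  68  68  61  57 147 213 234 214 113  61  64  65  76 122 175 179 195 250 252 252
23
[... 1212 characters left out ...]
 158 169 170 192 150 211 216 179 149 170 185 168 249 252 252 252 252 226
247: 145 154 161 174 186 174 149 142 157 158 175 210 219 206 163 173 153 159 175 195 183 201 250 252 252 252 252 201
248: 215 138 136 140 148 155 152 148 146 143 134 149 153 145 152 160 175 195 198 199 180 230 251 252 252 252 252 190
249: 252 193 177 161 152 133 137 138 147 147 134 150 163 169 180 192 196 196 198 195 174 240 252 252 252 252 249 188
[352.8, 220.2, 364.5, 254.7] [357.5 237.6] [ 8.6 32. ] 14.74356460571289
[332.8, 207.9, 416.0, 274.2] [373.8 241. ] [76.8 49.5] 15.068489074707031
[293.9, 281.9, 304.7, 302.0] [298.9 292.4] [22.1  5.4] 74.05460357666016
pred cyl centre px [357.9 237.1] moved -2: [358.8 237.4]
```

```bash
python3 -c "
from workcell import *
print(finish_job())"
```

```text
the job is handed in; nothing more can be done
None
```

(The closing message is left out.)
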